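Close the carton layer on the shipping tray

TASK

Finish the layer of kit cartons on the grey shipping tray: add the three waiting cartons to the one already there so that the four make the pinwheel printed on the deck, each lying flat on the deck with its label face up and pushed right home into its own corner, one end and one long side against the blue lip, so that the middle well stays open for the cold brick. One carton still stands on end and has to be laid over; there is glass inside, so do not drop any or let one topple. Leave everything else on the bench where it is.

Things in the scene. Friction and masses are not known exactly. Their poses are not given: they have to be found in the camera images.
- tray: Shipping tray, 185 mm square, cannot move: grey deck on black skids, ringed by a low blue lip. Origin: centre of its underside; z up, x and y along its sides (x away from the robot at yaw 0). Deck face at z = 18 mm; lip 6 mm above the deck, 7 mm thick, inner faces at x, y = +-85.5 mm. White outlines printed on the deck show the four places, with an open well 61 mm square in the middle.
- place0 (a point): Centre, on the deck face, of the printed place at tray (-30.5, -58) mm for a carton that is home. Length along tray x; one end against the -x lip, long side against the -y lip. Its inner end then stops 6 mm short of the side of the carton in place1 (the same play for each carton and the next round the ring).
- place1 (a point): Centre, on the deck face, of the printed place at tray (58, -30.5) mm. Length along tray y; one end against the -y lip, long side against the +x lip.
- place2 (a point): Centre, on the deck face, of the printed place at tray (30.5, 58) mm, taken by carton_home from the start. Length along tray x; one end against the +x lip, long side against the +y lip.
- place3 (a point): Centre, on the deck face, of the printed place at tray (-58, 30.5) mm. Length along tray y; one end against the +y lip, long side against the -x lip.
- carton_home: White kit carton already home in place2, rigid, 110 x 55 x 40 mm (x, y, z), 0.11 to 0.23 kg. The label face has a pale-blue panel, white sticker and blue band; a blue stripe runs low on the long sides. Origin: centre of the 110 x 55 face behind the label; x along its length, z out of the label face.
- carton_standing: Identical kit carton, 110 x 55 x 40 mm (x, y, z), 0.11 to 0.23 kg, waiting on the bench on its 55 x 40 mm end, 110 mm tall. Origin: centre of the 110 x 55 face behind the label (so 55 mm up now); x along its length (now up), y across its 55 mm width, z out of the label face (now level, roughly to the robot's right).
- carton_flat1: Identical kit carton, 110 x 55 x 40 mm (x, y, z), 0.11 to 0.23 kg, waiting flat on the bench, label up. Origin: centre of its underside; x along its length, y across its width, z up out of the label face.
- carton_flat2: Identical kit carton, 110 x 55 x 40 mm (x, y, z), 0.11 to 0.23 kg, waiting flat on the bench, label up. Frame as carton_flat1.
- tip_rack: Bystander: red pipette-tip rack, 122 x 80 x 60 mm, origin under its centre.
- bottle_blue: Bystander: small dark bottle with blue cap, 26 mm across, 62 mm tall, origin under its centre.
- bottle_amber: Bystander: small amber bottle with yellow cap, 30 mm across, 60 mm tall, origin under its centre.
- timer: Bystander: flat white bench timer, 68 x 62 x 15 mm, origin under its centre.
- cold_brick: Bystander: blue coolant brick, 56 x 56 x 39 mm, that somebody will later put in the tray's middle well; origin under its centre.
- tube_rack: Bystander: yellow rack of red-capped tubes, 50 x 200 x 88 mm, origin under its centre.

How it is judged:
At the end, for the whole second after the job is handed in: Each of the four printed places holds one carton (any carton in any place), label face up, level within 0.04 rad and flat on the deck (within 2 mm), its length parallel to the place within 0.035 rad, and no more than 2 mm short of each of the two lips of its corner; all are at rest (((x of carton_home in the frame of tray between -0.0315 and -0.0285 m and y of carton_home in the frame of tray between -0.059 and -0.056 m and z of carton_home in the frame of tray between 0.016 and 0.02 m and angle between the x axis of carton_home and the x axis of tray, either way round below 0.035 rad and angle between carton_home's own z axis and vertical below 0.04 rad) or (x of carton_standing in the frame of tray between -0.0315 and -0.0285 m and y of carton_standing in the frame of tray between -0.059 and -0.056 m and z of carton_standing in the frame of tray between 0.016 and 0.02 m and angle between the x axis of carton_standing and the x axis of tray, either way round below 0.035 rad and angle between carton_standing's own z axis and vertical below 0.04 rad) or (x of carton_flat1 in the frame of tray between -0.0315 and -0.0285 m and y of carton_flat1 in the frame of tray between -0.059 and -0.056 m and z of carton_flat1 in the frame of tray between 0.016 and 0.02 m and angle between the x axis of carton_flat1 and the x axis of tray, either way round below 0.035 rad and angle between carton_flat1's own z axis and vertical below 0.04 rad) or (x of carton_flat2 in the frame of tray between -0.0315 and -0.0285 m and y of carton_flat2 in the frame of tray between -0.059 and -0.056 m and z of carton_flat2 in the frame of tray between 0.016 and 0.02 m and angle between the x axis of carton_flat2 and the x axis of tray, either way round below 0.035 rad and angle between carton_flat2's own z axis and vertical below 0.04 rad)) and ((x of carton_home in the frame of tray between 0.056 and 0.059 m and y of carton_home in the frame of tray between -0.0315 and -0.0285 m and z of carton_home in the frame of tray between 0.016 and 0.02 m and angle between the x axis of carton_home and the y axis of tray, either way round below 0.035 rad and angle between carton_home's own z axis and vertical below 0.04 rad) or (x of carton_standing in the frame of tray between 0.056 and 0.059 m and y of carton_standing in the frame of tray between -0.0315 and -0.0285 m and z of carton_standing in the frame of tray between 0.016 and 0.02 m and angle between the x axis of carton_standing and the y axis of tray, either way round below 0.035 rad and angle between carton_standing's own z axis and vertical below 0.04 rad) or (x of carton_flat1 in the frame of tray between 0.056 and 0.059 m and y of carton_flat1 in the frame of tray between -0.0315 and -0.0285 m and z of carton_flat1 in the frame of tray between 0.016 and 0.02 m and angle between the x axis of carton_flat1 and the y axis of tray, either way round below 0.035 rad and angle between carton_flat1's own z axis and vertical below 0.04 rad) or (x of carton_flat2 in the frame of tray between 0.056 and 0.059 m and y of carton_flat2 in the frame of tray between -0.0315 and -0.0285 m and z of carton_flat2 in the frame of tray between 0.016 and 0.02 m and angle between the x axis of carton_flat2 and the y axis of tray, either way round below 0.035 rad and angle between carton_flat2's own z axis and vertical below 0.04 rad)) and ((x of carton_home in the frame of tray between 0.0285 and 0.0315 m and y of carton_home in the frame of tray between 0.056 and 0.059 m and z of carton_home in the frame of tray between 0.016 and 0.02 m and angle between the x axis of carton_home and the x axis of tray, either way round below 0.035 rad and angle between carton_home's own z axis and vertical below 0.04 rad) or (x of carton_standing in the frame of tray between 0.0285 and 0.0315 m and y of carton_standing in the frame of tray between 0.056 and 0.059 m and z of carton_standing in the frame of tray between 0.016 and 0.02 m and angle between the x axis of carton_standing and the x axis of tray, either way round below 0.035 rad and angle between carton_standing's own z axis and vertical below 0.04 rad) or (x of carton_flat1 in the frame of tray between 0.0285 and 0.0315 m and y of carton_flat1 in the frame of tray between 0.056 and 0.059 m and z of carton_flat1 in the frame of tray between 0.016 and 0.02 m and angle between the x axis of carton_flat1 and the x axis of tray, either way round below 0.035 rad and angle between carton_flat1's own z axis and vertical below 0.04 rad) or (x of carton_flat2 in the frame of tray between 0.0285 and 0.0315 m and y of carton_flat2 in the frame of tray between 0.056 and 0.059 m and z of carton_flat2 in the frame of tray between 0.016 and 0.02 m and angle between the x axis of carton_flat2 and the x axis of tray, either way round below 0.035 rad and angle between carton_flat2's own z axis and vertical below 0.04 rad)) and ((x of carton_home in the frame of tray between -0.059 and -0.056 m and y of carton_home in the frame of tray between 0.0285 and 0.0315 m and z of carton_home in the frame of tray between 0.016 and 0.02 m and angle between the x axis of carton_home and the y axis of tray, either way round below 0.035 rad and angle between carton_home's own z axis and vertical below 0.04 rad) or (x of carton_standing in the frame of tray between -0.059 and -0.056 m and y of carton_standing in the frame of tray between 0.0285 and 0.0315 m and z of carton_standing in the frame of tray between 0.016 and 0.02 m and angle between the x axis of carton_standing and the y axis of tray, either way round below 0.035 rad and angle between carton_standing's own z axis and vertical below 0.04 rad) or (x of carton_flat1 in the frame of tray between -0.059 and -0.056 m and y of carton_flat1 in the frame of tray between 0.0285 and 0.0315 m and z of carton_flat1 in the frame of tray between 0.016 and 0.02 m and angle between the x axis of carton_flat1 and the y axis of tray, either way round below 0.035 rad and angle between carton_flat1's own z axis and vertical below 0.04 rad) or (x of carton_flat2 in the frame of tray between -0.059 and -0.056 m and y of carton_flat2 in the frame of tray between 0.0285 and 0.0315 m and z of carton_flat2 in the frame of tray between 0.016 and 0.02 m and angle between the x axis of carton_flat2 and the y axis of tray, either way round below 0.035 rad and angle between carton_flat2's own z axis and vertical below 0.04 rad)) and linear speed of each of carton_home, carton_standing, carton_flat1, carton_flat2 below 0.02 m/s); the robot touches nothing.
It fails at once if a carton is dropped or topples (moves faster than 0.4 m/s with no finger touching it) ((linear speed of carton_home above 0.4 m/s and contact force between the fingers and carton_home below 0.01 N) or (linear speed of carton_standing above 0.4 m/s and contact force between the fingers and carton_standing below 0.01 N) or (linear speed of carton_flat1 above 0.4 m/s and contact force between the fingers and carton_flat1 below 0.01 N) or (linear speed of carton_flat2 above 0.4 m/s and contact force between the fingers and carton_flat2 below 0.01 N)).
It fails at once if a bystander is moved by more than 20 mm (distance of any of tip_rack, bottle_blue, bottle_amber, timer, cold_brick, tube_rack from where it was at the start of the episode above 0.02 m).
It also fails if it takes over 72 s, if anything falls off the work surface, if the arm or the gripper's body presses on something with over 40 N, if the wrist force passes 120 N, or if a joint passes its speed limit or range.

ROBOT

A 6-joint arm with a two-finger parallel gripper is mounted at the origin on the work surface. World frame = base frame: x ahead of the robot, y to its left, z up, the work surface at z = 0. Lengths are in m, angles in rad, forces in N, time in s.
With the tool pointing down it reaches from about 0.35 to 0.85 m from the base axis. Payload 8.1 kg.
Tool frame: the origin (TCP) lies on the mounting face of the last link; the fingertips stand 186 mm ahead of it and the grasp point (between the pads) lies 167 mm ahead of it (robot.grip_depth is the distance from the TCP to the grasp point, in m); z points along the fingers, y is the line along which they close (so a half turn about z gives the same grasp; the last joint's range is limited). The gripper opens to 93 mm and grips with 3 to 60 N. Pads are 15 mm wide; open, the fingers measure 128 mm over their backs; the gripper's body (75 mm by 188 mm) begins 65 mm behind the grasp point.
Start: joints at [1.104, 0.13, 1.488, -0, 1.523, -0.085], TCP at [0.224, 0.557, 0.405] pointing down, gripper open.
Joint ranges: [-2.96, 2.96], [-0.89, 2.26], [0.02, 2.5], [-1.34, 4.48], [0, 2.73], [-2.66, 2.66]. Speed limits (rad/s): [2.39, 2.39, 2.79, 3.14, 3.14, 3.14].

INTERFACE

Orientations are given as a unit quaternion [x, y, z, w].
In Python, from cell import sense, vision, workorder, robot gives the robot as it stands. The module is installed in compiled form; this text tells all that it offers.
- The arm moves only by the tool apply_moves, never from a script. Its argument "targets" is text: rows parted by semicolons, each of 7 numbers parted by spaces: the shift along the tool's x, y, z normalised to -1 to 1, where 1 is 1000 mm, then the turn, a rotation vector about the tool's x, y, z normalised to -1 to 1, where 1 is 0.1 rad, then the closure, from 0 (fully open) to 1 (shut). In form: x y z ax ay az gripper; .... A call has 1 to 20 rows; each row shifts and turns the commanded pose from where the row before left it, along the tool's axes as they then stand; what a row does not reach is not made up. A row lasts 1/8 s, in which the tool goes at most 62.5 mm and 10.7 degrees, less where a joint would pass 70% of its speed; a pose out of reach is approached as far as the arm can. A call with a number of a shift or a turn outside -1 to 1 is refused whole. A call with a gripper value outside its range is refused whole. The fingers move at their own pace and stop on an object; "grip_force" is the grip in N (left out, the last holds). Time passes only in rows, so rows that do not move let the fingers close. It gives the time, the measured TCP pose, the force, the opening and the grip force at its end, in the units of the state.
- sense(): the state, without advancing time (a new reading comes with each control period).
- vision.camera(name): name is "scene" or "side" or "wrist"; returns a dict with "image" (400x640x3 uint8, red, green, blue), "fx", "fy", "cx", "cy" (pixels), "k1" (the pictures are not rectified: a ray, as slopes to the right and down, at radius r is drawn at 1 + k1 r^2 times it, then the intrinsics apply), "R" (3x3) and "t" (3): a world point X has camera coordinates R X + t. Camera axes: x right, y down, z forward; pixel columns grow to the right and rows downward; lengths in m; the calibration is good to about 2 mm. A picture is of the moment at which its call begins. There is no depth.
- workorder.hand_in(): hands the job in; it is judged then, once.
The state is a dict: "time": time; "q": joint angles; "joint_vel": joint speeds; "tau": joint torques, N m; "tool_pos": TCP position; "tcp_rot": TCP orientation; "contact_force": force on the tool from outside, world axes, zero at the start; "moment": the same for the moment, N m; "grip_width": finger opening in m; "gripper_force": force on a finger pad.
Only numpy, scipy, OpenCV 4.12 (cv2) and the standard library are available. Lean on these libraries where they do the work, as an engineer would, in place of code of your own. Each camera call takes 0.05 s, during which the arm holds its last target. There are 200 camera calls.

## Working session

There is one attempt and no reset: what is moved stays moved. The work goes in short steps, Python scripts to look and compute and a tool call to move; the robot and the scene stay as the last step left them, time stands still between calls to the robot, and variables do not carry over. Pictures are saved under pics/ and viewed, at most 10 in all, crops included, and the job is handed in when it is done.

Besides the shell and the picture viewer there is one more tool, called after "Emit:" by a JSON object that holds its "fn" and its "kwargs". apply_moves: Moves the arm, as the interface text tells. Its arguments: {"type":"object","properties":{"targets":{"type":"string"},"grip_force":{"type":"number"}},"required":["targets"]}

```bash
mkdir -p pics && cat > h.py <<'E'
import numpy as np, cv2
from cell import sense, vision, workorder, robot
from scipy.spatial.transform import Rotation as Rn
def cam(n):
    c=vision.camera(n); return c
def save(c,p): cv2.imwrite('pics/'+p,c['image'][:,:,::-1])
def ray(c,u,v):
    d=np.array([(u-c['cx'])/c['fx'],(v-c['cy'])/c['fy']]);s=d.copy()
    for _ in range(20): s=d/(1+c['k1']*(s@s))
    R=np.array(c['R']);t=np.array(c['t']); return -R.T@t, R.T@np.array([s[0],s[1],1.])
def onz(c,u,v,z):
    o,d=ray(c,u,v); return o+d*(z-o[2])/d[2]
def proj(c,X):
    p=np.array(c['R'])@np.array(X)+np.array(c['t']);s=p[:2]/p[2];s=s*(1+c['k1']*(s@s))
    return np.array([c['fx']*s[0]+c['cx'],c['fy']*s[1]+c['cy']])
E
python3 - <<'E'
from h import *
for n in ['scene','side','wrist']:
    c=cam(n);save(c,n+'0.png');o,d=ray(c,320,200);print(n,o.round(3),d.round(3),c['fx'],c['k1'])
print(sense())
E
```

```text
scene [ 1.159 -0.386  0.862] [-0.569  0.353 -0.743] 385.7257292096431 0.02684208876902316
side [0.417 0.901 0.698] [ 0.144 -0.826 -0.545] 394.2872641119474 -0.028642043603562026
wrist [0.148 0.586 0.384] [ 0.263 -0.103 -0.959] 352.74958003197173 0.01564199982060925
{'time': 0.15, 'q': array([ 1.10360082e+00,  1.31004298e-01,  1.48898757e+00,  7.08111855e-06,
        1.52298685e+00, -8.54160551e-02]), 'joint_vel': array([-0.00038869, -0.0019018 , -0.00145335, -0.00095221, -0.00139157,
       -0.00110921]), 'tau': array([ 1.53880315e-03, -5.60480511e+01, -4.92332232e+01,  7.70522025e-02,
        3.06929508e-02, -1.38136588e-04]), 'tool_pos': array([0.22345839, 0.5566644 , 0.40394113]), 'tcp_rot': array([ 1.89732657e-01,  9.81835545e-01, -6.65783175e-04, -1.92464543e-04]), 'contact_force': array([0.44086714, 0.6550686 , 0.03901429]), 'moment': array([0.06844686, 0.03397877, 0.02464219]), 'gripper_force': 0.0, 'grip_width': 0.09359191814729373}
```

View pics/scene0.png

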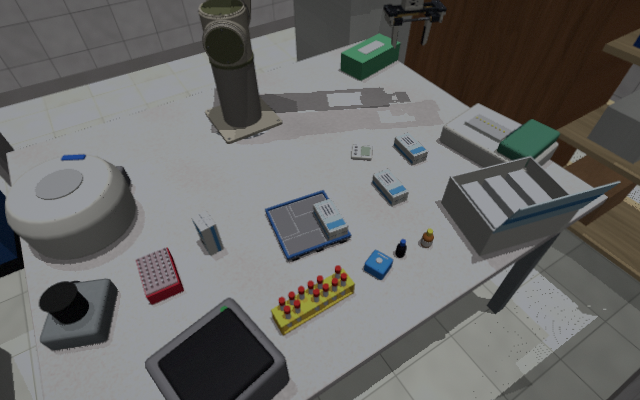

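View pics/side0.png

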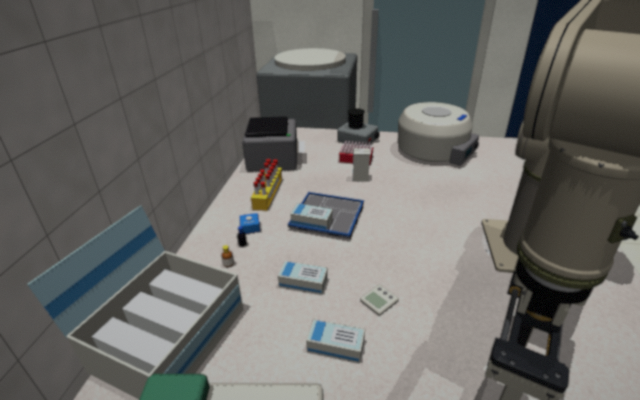

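The scene picture shows the tray at about (308,225), the standing carton at (207,232), and the flat cartons at (410,148) and (390,186). The side picture shows the same layout, with the tray at (327,213). Next I'll enlarge the middle for corners.

```bash
python3 - <<'E'
from h import *
c=cam('scene');im=c['image'][130:265,185:445,::-1]
cv2.imwrite('pics/z1.png',cv2.resize(im,None,fx=3,fy=3,interpolation=cv2.INTER_CUBIC))
c=cam('side');im=c['image'][135:365,255:415,::-1]
cv2.imwrite('pics/z2.png',cv2.resize(im,None,fx=2.6,fy=2.6,interpolation=cv2.INTER_CUBIC))
for u,v,n in [(308,225,'tray'),(410,148,'a'),(390,186,'b'),(215,252,'st'),(160,285,'tip'),(362,153,'timer')]:
    c=cam('scene') if n=='tray' else c0
    c0=c;print(n,onz(c,u,v,0.03).round(3))
E
```

```text
tray [ 0.583 -0.069  0.03 ]
a [0.488 0.379 0.03 ]
b [0.588 0.214 0.03 ]
st [ 0.529 -0.318  0.03 ]
tip [ 0.547 -0.466  0.03 ]
timer [0.423 0.233 0.03 ]
```

View pics/z1.png

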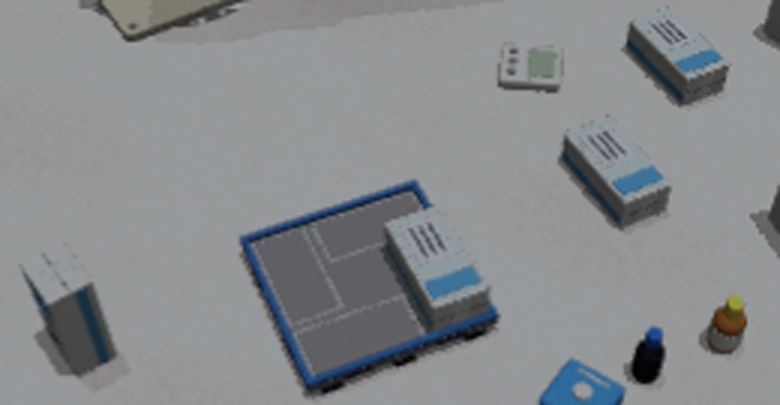

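View pics/z2.png

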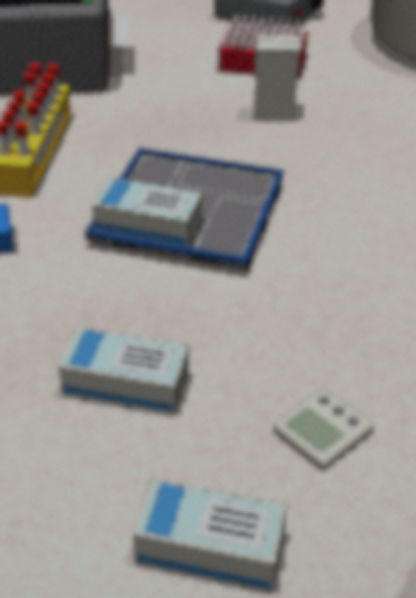

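The enlarged crops show the tray lip corners at about (243,238), (416,182), (497,316), (312,388) in z1. The two flat cartons and the standing carton are clear of everything else. I'll turn the corner pixels into poses.

```bash
cat >> h.py <<'E'
def rect(P):
    P=np.array(P)[:,:2];c=P.mean(0)
    e1=(P[1]-P[0]+P[2]-P[3])/2;e2=(P[2]-P[1]+P[3]-P[0])/2
    f=lambda e:(round(float(np.linalg.norm(e)),4),round(float(np.arctan2(e[1],e[0])),3))
    return c.round(4),f(e1),f(e2)
E
python3 - <<'E'
from h import *
c=cam('scene')
S={'tray':(.024,[(243,238),(416,182),(497,316),(312,388)]),'a':(.04,[(628,43),(656,10),(727,70),(684,97)]),'b':(.04,[(564,153),(603,116),(668,186),(625,216)]),'st':(.11,[(22,268),(62,243),(95,280),(48,305)]),'home':(.058,[(386,225),(431,209),(489,287),(434,305)])}
for k,(z,p) in S.items():
    P=[onz(c,(x+.5)/3-.5+185,(y+.5)/3-.5+130,z) for x,y in p];print(k,*rect(P))
d=cam('side')
S={'tray':(.024,[(141,149),(283,172),(249,267),(87,236)]),'a':(.04,[(150,482),(283,500),(274,575-28),(135,560-22)]),'b':(.04,[(78,330),(189,345),(180,380),(61,366)]),'st':(.11,[(258,38),(299,38),(299,50),(256,52)])}
for k,(z,p) in S.items():
    P=[onz(d,(x+.5)/2.6-.5+255,(y+.5)/2.6-.5+135,z) for x,y in p];print(k,*rect(P))
R=Rn.from_quat(sense()['tcp_rot']).as_matrix();print(R.round(3))
w=cam('wrist');o,_=ray(w,320,200);s=sense();print('cam in tool',R.T@(o-s['tool_pos']),(np.array(w['R'])@R).round(3))
E
```

```text
tray [ 0.5675 -0.063 ] (0.1801, 1.431) (0.1838, -0.152)
a [0.4934 0.3683] (0.0669, 1.834) (0.1091, -0.046)
b [0.5915 0.2079] (0.0647, 1.796) (0.1051, -0.057)
st [ 0.4855 -0.3125] (0.0407, 1.717) (0.0514, 0.12)
home [ 0.6032 -0.0122] (0.0494, 1.415) (0.104, -0.102)
tray [ 0.5604 -0.056 ] (0.1825, 2.98) (0.1884, 1.441)
a [0.4804 0.3845] (0.1058, -3.118) (0.0494, 1.514)
b [0.5796 0.2172] (0.1089, 3.106) (0.048, 1.514)
st [ 0.4803 -0.3042] (0.0545, -2.962) (0.0383, 1.61)
[[-0.928  0.373 -0.   ]
 [ 0.373  0.928 -0.   ]
 [ 0.    -0.    -1.   ]]
cam in tool [ 0.08075697 -0.0005956   0.01973242] [[ 0.     1.     0.   ]
 [-0.958  0.001 -0.287]
 [-0.287 -0.     0.958]]
```

```bash
cat >> h.py <<'E'
def down(th): # tool down, tool y at world angle th
    y=np.array([np.cos(th),np.sin(th),0]);z=np.array([0,0,-1.]);return np.stack([np.cross(y,z),y,z],1)
def plan(p,R,n,g=0,p0=None,R0=None):
    s=sense();p0=np.array(s['tool_pos'] if p0 is None else p0);R0=Rn.from_quat(s['tcp_rot']) if R0 is None else Rn.from_matrix(R0)
    w=(R0.inv()*Rn.from_matrix(R)).as_rotvec();d=(np.array(p)-p0)/n;out=[]
    for i in range(n):
        Ri=R0*Rn.from_rotvec(w*i/n);sh=Ri.inv().apply(d)
        out.append(' '.join(f'{v:.4g}' for v in [*sh.round(4),*(w/n*10).round(3),g]))
    print('max shift',np.abs(np.linalg.norm(d)).round(4),'turn',np.linalg.norm(w)/n);print('; '.join(out))
E
python3 - <<'E'
from h import *
plan([.47,.28,.405],down(1.54),6)
E
```

```text
max shift 0.0618 turn 0.05849351303823905
-0.0553 -0.0275 -0 -0 0 -0.585 0; -0.0536 -0.0307 -0.0001 -0 0 -0.585 0; -0.0517 -0.0338 -0.0001 -0 0 -0.585 0; -0.0497 -0.0367 -0.0001 -0 0 -0.585 0; -0.0474 -0.0396 -0.0001 -0 0 -0.585 0; -0.045 -0.0423 -0.0001 -0 0 -0.585 0
```

Emit:
{"fn": "apply_moves", "kwargs": {"targets": "-0.0553 -0.0275 0 0 0 -0.585 0; -0.0536 -0.0307 0 0 0 -0.585 0; -0.0517 -0.0338 0 0 0 -0.585 0; -0.0497 -0.0367 0 0 0 -0.585 0; -0.0474 -0.0396 0 0 0 -0.585 0; -0.045 -0.0423 0 0 0 -0.585 0; 0 0 0 0 0 0 0; 0 0 0 0 0 0 0", "grip_force": 30}}

```text
time: 1.45
tool_pos: [0.4699, 0.28, 0.4047]
tcp_rot: [0.016, 1.0, 0.0, -0.0]
contact_force: [0.5, -0.6, 1.0]
grip_width: 0.0934
gripper_force: 0.0
```

```bash
python3 - <<'E'
from h import *
s=sense();print(s['tool_pos'],np.arctan2(*Rn.from_quat(s['tcp_rot']).as_matrix()[[1,0],1]),s['joint_vel'].max())
c=cam('wrist');save(c,'w1.png')
for x,y in [(.487,.376),(.586,.212),(.423,.233)]:
    print(proj(c,[x,y,.04]).round(0))
E
```

```text
[0.46993639 0.27996352 0.40472065] 1.5384607927825185 0.034692933427035284
[414. 194.]
[260. 285.]
[269. 134.]
```

View pics/w1.png

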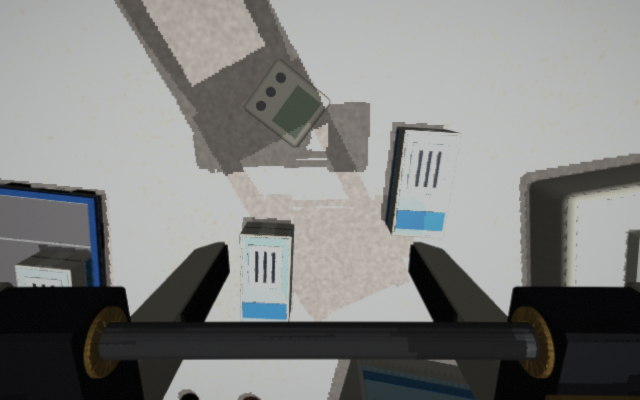

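The wrist picture shows carton a's top face with corners about (401,129), (459,130), (445,236), (395,232). Carton b's are about (240,235), (293,235), (290,320), (241,318).

```bash
python3 - <<'E'
from h import *
c=cam('wrist');im=c['image'].astype(int);hsv=cv2.cvtColor(c['image'],cv2.COLOR_RGB2HSV)
for n,q in {'a':[(400,129),(459,130),(446,235),(395,232)],'b':[(240,235),(293,235),(290,320),(241,319)]}.items():
    print(n,*rect([onz(c,u,v,.04) for u,v in q]))
m=cv2.inRange(hsv,(95,140,120),(115,255,255))
nn,l,st,ce=cv2.connectedComponentsWithStats(m)
for i in range(1,nn):
    if st[i,4]>150:
        r=cv2.minAreaRect(np.argwhere(l==i)[:,::-1].astype(np.float32));B=cv2.boxPoints(r)
        print(st[i],*rect([onz(c,u,v,.04) for u,v in B]))
for v in (150,180,210): print(v,im[v,384:470].sum(1)//3)
for v in (250,290): print(v,im[v,228:304].sum(1)//3)
E
```

```text
a [0.4764 0.3868] (0.0551, 1.501) (0.1072, -0.027)
b [0.578  0.2196] (0.0555, 1.527) (0.1028, -0.083)
[  0 189  98  97 868] [0.5035 0.0223] (0.0678, 2.279) (0.1291, 0.618)
[396 211  47  20 736] [0.516  0.3829] (0.0186, 3.107) (0.0474, 1.445)
[242 303  43  16 611] [0.6178 0.2134] (0.0185, 3.024) (0.0478, 1.481)
150 [191 191 187 148 134 124 119 116 111  68  34  26  36  42  43  42  40  68
 160 184 165 182 189 191 190 190 190 189 190 191 190 191 191 190 186 185
 184 184 185 189 190 190 190 191 190 189 189 190 190 189 190 190 190 190
 191 190 189 189 190 190 189 190 190 190 190 190 190 190 190 190 190 190
 189 183 183 189 189 189 190 189 190 190 189 190 190 190]
180 [185 138 122 120  98  65  37  30  41  43  41  43  42  59 131 178 173 186
 190 191 191 191 187 159 181 190 190 191 191 190 182 112  77  86 149 183
 190 191 191 184 119  77  84 146 183 190 191 188 156  99  71  82 143 181
 190 191 191 191 191 184 187 190 191 190 191 191 190 190 185 186 191 190
 190 190 190 190 190 190 190 191 190 190 190 189 190 190]
210 [ 88  76  43  28  35  38  41  41  42  61 147 178 135 133 128 131 133 131
 12
[... 201 characters left out ...]
91 191 190 191
 190 191 190 189 190 190 189 190 190 190 190 189 190 189]
250 [138 186 189 190 190 190 188 188 189 189 188 180 185 162 186 190 189 183
 182 185 190 190 191 190 191 191 190 188 191 191 191 190 191 191 190 186
 186 191 190 191 191 192 191 191 191 190 191 191 191 191 191 191 191 187
 183 183 184 183 184 182 187 180 123  67  93 162 183 187 187 182 183 183
 181 179 175 176]
290 [187 188 188 188 188 189 189 188 187 188 183 155 179 157 184 188 188 187
 188 188 187 187 188 188 187 187 188 187 187 188 188 187 188 188 188 188
 188 188 188 188 188 187 188 187 188 188 188 187 190 188 188 188 188 183
 181 181 181 180 181 182 160  75  75 154 163 165 167 168 169 170 171 172
 174 175 176 177]
```

```bash
python3 - <<'E'
from h import *
c=cam('wrist')
def L(*q):
    P=[onz(c,u,v,.04)[:2] for u,v in q];e=P[-1]-P[0];print([p.round(4) for p in P],round(float(np.arctan2(e[1],e[0])),3))
L((401.5,150),(397.7,180),(393.8,210)); L((456,150),(447,225)); L((290.5,250),(288.7,290)); L((240,250),(240,290))
# wide look: ends along mid-length of each carton
im=c['image'].astype(int).sum(2)//3
print(im[118:140,430]);print(im[225:245,420]);print(im[215:242,268]);print(im[312:326,262])
E
```

```text
[array([0.4414, 0.3626]), array([0.4714, 0.3599]), array([0.5029, 0.357 ])] -0.09
[array([0.443 , 0.4156]), array([0.5209, 0.4127])] -0.037
[array([0.5445, 0.2486]), array([0.5924, 0.2441])] -0.093
[array([0.5429, 0.1949]), array([0.5907, 0.1905])] -0.092
[189 190 190 190 189 189 188 182 129 120 114  85  64  86 126 184 189 190
 190 190 190 190]
[130 129 128 128 130 145 176 184 185 185 185 185 178 186 191 188 163  93
  53  50]
[185 183 180 172 116  93  89  87  66  60  60  59  59  55  58  60  60  60
  61  73  82 147 179 168 178 184 184]
[129 131 129 130 129 130 141 170 179 125  47  18  18  20]
```

```bash
python3 - <<'E'
from h import *
c=cam('wrist')
for q in [(430,132.5),(420,240.5),(266,236),(265,320.5)]: print(onz(c,*q,.04).round(4))
plan([.56,-.12,.45],down(-.12),17)
E
```

```text
[0.4252 0.3894 0.04  ]
[0.5374 0.3859 0.04  ]
[0.5277 0.2238 0.04  ]
[0.6304 0.2154 0.04  ]
max shift 0.0243 turn 0.09775876234084875
-0.006 -0.0234 -0.0027 0 -0 0.978 0; -0.0083 -0.0227 -0.0027 0 -0 0.978 0; -0.0105 -0.0218 -0.0027 0 -0 0.978 0; -0.0125 -0.0207 -0.0027 0 -0 0.978 0; -0.0145 -0.0194 -0.0027 0 -0 0.978 0; -0.0163 -0.0179 -0.0027 0 -0 0.978 0; -0.018 -0.0162 -0.0027 0 -0 0.978 0; -0.0195 -0.0143 -0.0027 0 -0 0.978 0; -0.0208 -0.0124 -0.0027 0 -0 0.978 0; -0.0219 -0.0103 -0.0027 0 -0 0.978 0; -0.0228 -0.0081 -0.0027 0 -0 0.978 0; -0.0235 -0.0058 -0.0027 0 -0 0.978 0; -0.0239 -0.0035 -0.0027 0 -0 0.978 0; -0.0242 -0.0012 -0.0027 0 -0 0.978 0; -0.0242 0.0012 -0.0027 0 -0 0.978 0; -0.0239 0.0035 -0.0027 0 -0 0.978 0; -0.0235 0.0059 -0.0027 0 -0 0.978 0
```

Emit:
{"fn": "apply_moves", "kwargs": {"targets": "-0.006 -0.0234 -0.0027 0 0 0.978 0; -0.0083 -0.0227 -0.0027 0 0 0.978 0; -0.0105 -0.0218 -0.0027 0 0 0.978 0; -0.0125 -0.0207 -0.0027 0 0 0.978 0; -0.0145 -0.0194 -0.0027 0 0 0.978 0; -0.0163 -0.0179 -0.0027 0 0 0.978 0; -0.018 -0.0162 -0.0027 0 0 0.978 0; -0.0195 -0.0143 -0.0027 0 0 0.978 0; -0.0208 -0.0124 -0.0027 0 0 0.978 0; -0.0219 -0.0103 -0.0027 0 0 0.978 0; -0.0228 -0.0081 -0.0027 0 0 0.978 0; -0.0235 -0.0058 -0.0027 0 0 0.978 0; -0.0239 -0.0035 -0.0027 0 0 0.978 0; -0.0242 -0.0012 -0.0027 0 0 0.978 0; -0.0242 0.0012 -0.0027 0 0 0.978 0; -0.0239 0.0035 -0.0027 0 0 0.978 0; -0.0235 0.0059 -0.0027 0 0 0.978 0; 0 0 0 0 0 0 0; 0 0 0 0 0 0 0"}}

```text
time: 4.03
tool_pos: [0.56, -0.1202, 0.4505]
tcp_rot: [0.748, 0.663, 0.0, -0.0]
contact_force: [0.0, -0.2, -0.3]
grip_width: 0.0933
gripper_force: 0.0
```

```bash
python3 - <<'E'
from h import *
c=cam('wrist');save(c,'w2.png')
hsv=cv2.cvtColor(c['image'],cv2.COLOR_RGB2HSV)
m=cv2.inRange(hsv,(100,120,40),(125,255,255))
nn,l,st,ce=cv2.connectedComponentsWithStats(m)
for i in range(1,nn):
    if st[i,4]>100: print(st[i])
E
```

```text
[ 475    0   80   48 2451]
[ 231   25  170  174 2953]
```

View pics/w2.png

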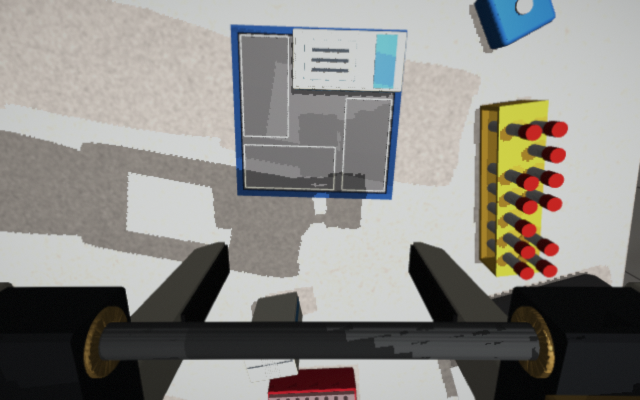

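The wrist picture shows the whole tray: lip corners near (231,25), (409,30), (393,199), (237,196). Place0's outline is bottom left, place1's at right and place3's top left. The standing carton is at (277,320).

```bash
python3 - <<'E'
from h import *
c=cam('wrist');im=c['image'].astype(float);g=im.sum(2)/3
hsv=cv2.cvtColor(c['image'],cv2.COLOR_RGB2HSV);m=cv2.inRange(hsv,(100,120,40),(125,255,255))
def fit(P,z):
    W=np.array([onz(c,u,v,z)[:2] for u,v in P]);ce=W.mean(0);_,s,vt=np.linalg.svd(W-ce);d=vt[0]
    a=np.arctan2(d[1],d[0]);a=(a+np.pi/4)%(np.pi/2)-np.pi/4
    return ce.round(4),round(float(a),4),round(float(s[1]/np.sqrt(len(P))),5)
# lip edges inner/outer
Lo,Li,Ro,Ri,Bo,Bi=[],[],[],[],[],[]
for v in range(60,180,6):
    k=np.flatnonzero(m[v,220:300])+220; Lo.append((k[0]-.5,v));Li.append((k[-1]+.5,v))
    if v>100:
        k=np.flatnonzero(m[v,340:415])+340; Ri.append((k[0]-.5,v));Ro.append((k[-1]+.5,v))
for u in range(255,300,4):
    k=np.flatnonzero(m[150:205,u])+150; Bi.append((u,k[0]-.5));Bo.append((u,k[-1]+.5))
for n,x in zip('Lo Li Ro Ri Bo Bi'.split(),[Lo,Li,Ro,Ri,Bo,Bi]): print(n,fit(x,.024))
# white lines on the deck (place3 inner long side, place1 inner side, place0 upper side)
def pk(arr,o):
    return o+int(np.argmax(arr))
A=[(pk(g[v,280:292],280),v) for v in range(97,134,4)];B=[(pk(g[v,337:350],337),v) for v in range(102,186,6)]
C=[(u,pk(g[140:152,u],140)) for u in range(250,330,6)];D=[(u,pk(g[182:193,u],182)) for u in range(255,330,6)];E=[(pk(g[v,384:396],384),v) for v in range(105,186,6)];F=[(pk(g[v,238:250],238),v) for v in range(50,134,6)]
for n,x in zip('ABCDEF',[A,B,C,D,E,F]): print(n,fit(x,.018))
print(g[284:300,280].round(),g[296,240:310].round())
E
```

```text
Lo (array([ 0.4716, -0.0533]), -0.151, 0.00035)
Li (array([ 0.4787, -0.0542]), -0.1467, 0.00031)
Ro (array([ 0.6511, -0.0977]), -0.1462, 0.00033)
Ri (array([ 0.6442, -0.0969]), -0.144, 0.00028)
Bo (array([ 0.5054, -0.1488]), -0.1483, 0.00034)
Bi (array([ 0.5065, -0.1417]), -0.1517, 0.00031)
A (array([ 0.5315, -0.0576]), -0.1449, 0.0)
B (array([ 0.5914, -0.0947]), -0.148, 0.00033)
C (array([ 0.5277, -0.0918]), -0.1463, 0.00036)
D (array([ 0.5228, -0.1427]), -0.1532, 0.00032)
E (array([ 0.6443, -0.1046]), -0.0147, 0.00344)
F (array([ 0.4847, -0.0241]), -0.153, 0.00029)
[210. 210. 210. 209. 210. 209. 208. 200. 196. 189. 127.  75.  65.  65.
  64.  64.] [209. 207. 207. 206. 207. 207. 207. 208. 208. 209. 209. 209. 208. 208.
 208. 209. 209. 209. 208. 207. 204. 205. 205. 203. 200. 161. 142. 143.
 135. 129. 125. 105.  94.  91.  83.  74.  68.  68.  67.  67.  65.  65.
  64.  65.  65.  64.  65.  65.  66.  64.  64.  64.  64.  64.  65.  64.
  59.  73. 126. 182. 191. 188. 184. 181. 183. 183. 186. 189. 190. 189.]
```

```bash
python3 - <<'E'
from h import *
plan([.48,-.37,.45],down(-.12),5)
E
```

```text
max shift 0.0525 turn 7.279373459033641e-05
-0.0515 -0.0099 0.0001 -0 -0.001 -0 0; -0.0515 -0.0099 0.0001 -0 -0.001 -0 0; -0.0515 -0.0099 0.0001 -0 -0.001 -0 0; -0.0515 -0.0099 0.0001 -0 -0.001 -0 0; -0.0515 -0.0099 0.0001 -0 -0.001 -0 0
```

Emit:
{"fn": "apply_moves", "kwargs": {"targets": "-0.0515 -0.01 0 0 0 0 0; -0.0515 -0.01 0 0 0 0 0; -0.0515 -0.01 0 0 0 0 0; -0.0515 -0.01 0 0 0 0 0; -0.0515 -0.01 0 0 0 0 0; 0 0 0 0 0 0 0; 0 0 0 0 0 0 0"}}

```text
time: 5.0
tool_pos: [0.4791, -0.3701, 0.4505]
tcp_rot: [0.749, 0.663, 0.0, -0.0]
contact_force: [-0.1, 1.0, 0.3]
grip_width: 0.093
gripper_force: 0.0
```

```bash
python3 - <<'E'
from h import *
c=cam('wrist');save(c,'w3.png')
print(sense()['tool_pos'],[proj(c,[.482+a,-.313+b,.11]).round() for a in(-.0275,.0275) for b in (-.02,.02)])
E
```

```text
[ 0.47938129 -0.36959027  0.45065812] [array([288., 149.]), array([281., 103.]), array([348., 141.]), array([343.,  95.])]
```

View pics/w3.png

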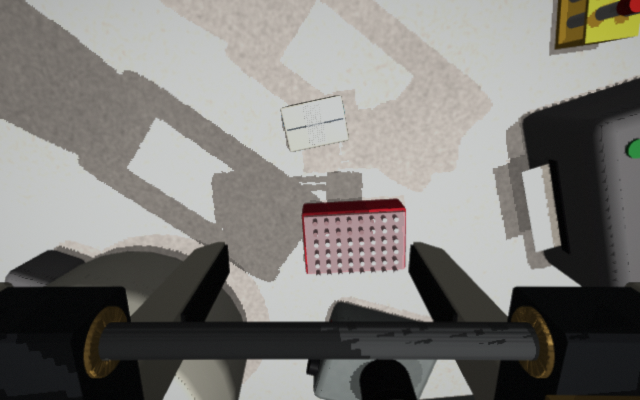

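The picture shows the standing carton's end top at (281,107), (343,95), (349,137), (288,151), with the tip rack at (355,238).

```bash
python3 - <<'E'
from h import *
c=cam('wrist')
print(*rect([onz(c,u,v,.11) for u,v in [(281,107),(343,95),(348.5,137.5),(288,151)]]))
print(*rect([onz(c,u,v,.06) for u,v in [(304,215),(405,209),(406,273),(305,273)]]))
E
```

```text
[ 0.4823 -0.313 ] (0.0556, 0.081) (0.038, -1.548)
[ 0.51   -0.4548] (0.1148, -0.09) (0.0751, -1.645)
```

```bash
cat >> h.py <<'E'
def tilt(th,a): # tool-down yaw th, tilted by a about tool y (a>0: fingers point toward -toolx... check)
    return down(th)@Rn.from_rotvec([0,a,0]).as_matrix()
E
python3 - <<'E'
from h import *
for a in (.785,-.785): print(a,tilt(.06,a)[:,2].round(3))
R=tilt(.06,.785)
if R[1,2]<0: R=tilt(.06,-.785)
G=np.array([.4827,-.319,.057]);z=R[:,2]
print(G-.287*z);plan(G-.287*z,R,8)
print(sense()['q'])
E
```

```text
0.785 [-0.042  0.706 -0.707]
-0.785 [ 0.042 -0.706 -0.707]
[ 0.49486423 -0.52149379  0.26002043]
max shift 0.0306 turn 0.10051974115780914
-0.0187 0.0042 0.0238 0.089 0.978 -0.214 0; -0.021 0.004 0.0219 0.089 0.978 -0.214 0; -0.0231 0.0037 0.0197 0.089 0.978 -0.214 0; -0.025 0.0033 0.0173 0.089 0.978 -0.214 0; -0.0266 0.0029 0.0147 0.089 0.978 -0.214 0; -0.028 0.0025 0.012 0.089 0.978 -0.214 0; -0.0291 0.0019 0.0092 0.089 0.978 -0.214 0; -0.0299 0.0014 0.0063 0.089 0.978 -0.214 0
[-7.41239124e-01  1.30086225e-01  1.40529453e+00  3.90577454e-04
  1.60621526e+00 -6.20654077e-01]
```

Emit:
{"fn": "apply_moves", "kwargs": {"targets": "-0.0187 0.0042 0.0238 0.089 0.978 -0.214 0; -0.021 0.004 0.0219 0.089 0.978 -0.214 0; -0.0231 0.0037 0.0197 0.089 0.978 -0.214 0; -0.025 0.0033 0.0173 0.089 0.978 -0.214 0; -0.0266 0.0029 0.0147 0.089 0.978 -0.214 0; -0.028 0.0025 0.012 0.089 0.978 -0.214 0; -0.0291 0.0019 0.0092 0.089 0.978 -0.214 0; -0.0299 0.0014 0.0063 0.089 0.978 -0.214 0; 0 0 0 0 0 0 0; 0 0 0 0 0 0 0"}}

```text
time: 6.35
tool_pos: [0.4949, -0.5223, 0.2612]
tcp_rot: [0.634, 0.673, 0.261, -0.277]
contact_force: [0.2, 0.1, 0.4]
grip_width: 0.0929
gripper_force: 0.0
```

```bash
python3 - <<'E'
from h import *
R=tilt(.06,.785);G=np.array([.4827,-.319,.057]);z=R[:,2]
s=sense();print(s['q'].round(2),s['tool_pos'],(Rn.from_quat(s['tcp_rot']).inv()*Rn.from_matrix(R)).as_rotvec().round(4),s['joint_vel'].round(3))
plan(G-.167*z,R,3)
E
```

```text
[-0.98  0.9   0.83  0.42  2.08 -0.96] [ 0.49491231 -0.52231054  0.26122293] [ 0.0006  0.0031 -0.0003] [ 0.002 -0.056 -0.008  0.002  0.004 -0.002]
max shift 0.0405 turn 0.0010466562273765696
0 -0 0.0405 0.002 0.01 -0.001 0; -0 -0 0.0405 0.002 0.01 -0.001 0; -0 -0 0.0405 0.002 0.01 -0.001 0
```

Emit:
{"fn": "apply_moves", "kwargs": {"targets": "0 0 0.04 0 0 0 0; 0 0 0.04 0 0 0 0; 0 0 0.04 0 0 0 0; 0 0 0 0 0 0 0; 0 0 0 0 0 0 0.2; 0 0 0 0 0 0 0.35; 0 0 0 0 0 0 0.4; 0 0 0 0 0 0 0.5; 0 0 0 0 0 0 0.6", "grip_force": 40}}

```text
time: 7.48
tool_pos: [0.4889, -0.4391, 0.1753]
tcp_rot: [0.634, 0.672, 0.262, -0.278]
contact_force: [0.3, -1.9, 1.6]
grip_width: 0.055
gripper_force: 39.9
```

Emit:
{"fn": "apply_moves", "kwargs": {"targets": "0.009 0 -0.009 0 0 0 0.6; 0.009 0 -0.009 0 0 0 0.6; 0.0164 0 0.0008 0 -0.98 0 0.6; 0.0164 0 0.0008 0 -0.98 0 0.6; 0.0164 0 0.0008 0 -0.98 0 0.6; 0.0164 0 0.0008 0 -0.98 0 0.6; 0.0164 0 0.0008 0 -0.98 0 0.6; 0.0164 0 0.0008 0 -0.98 0 0.6; 0.0164 0 0.0008 0 -0.98 0 0.6; 0.0164 0 0.0008 0 -0.98 0 0.6; 0.0164 0 0.0008 0 -0.98 0 0.6; 0.0164 0 0.0008 0 -0.98 0 0.6; 0.0164 0 0.0008 0 -0.98 0 0.6; 0.0164 0 0.0008 0 -0.98 0 0.6; 0.0164 0 0.0008 0 -0.98 0 0.6; 0.0164 0 0.0008 0 -0.98 0 0.6; 0.0164 0 0.0008 0 -0.98 0 0.6; 0.0164 0 0.0008 0 -0.98 0 0.6"}}

```text
time: 9.72
tool_pos: [0.4752, -0.2017, 0.2015]
tcp_rot: [0.634, 0.671, -0.262, 0.279]
contact_force: [-0.3, -0.7, -3.0]
grip_width: 0.0549
gripper_force: 39.9
```

```bash
python3 - <<'E'
from h import *
s=sense();R=Rn.from_quat(s['tcp_rot']).as_matrix();print(s['q'].round(2),s['tool_pos'],'G',s['tool_pos']+.167*R[:,2],(Rn.from_matrix(R).inv()*Rn.from_matrix(tilt(.06,-.786))).as_rotvec().round(4),s['grip_width'])
c=cam('scene');cv2.imwrite('pics/z3.png',cv2.resize(c['image'][150:290,140:340,::-1],None,fx=3,fy=3))
E
```

```text
[-0.25  0.1   2.04 -0.95  0.98  0.25] [ 0.47521505 -0.20173119  0.20153648] G [ 0.48223197 -0.31977481  0.08361504] [-0.0004  0.0008 -0.0035] 0.0549095296727463
```

View pics/z3.png

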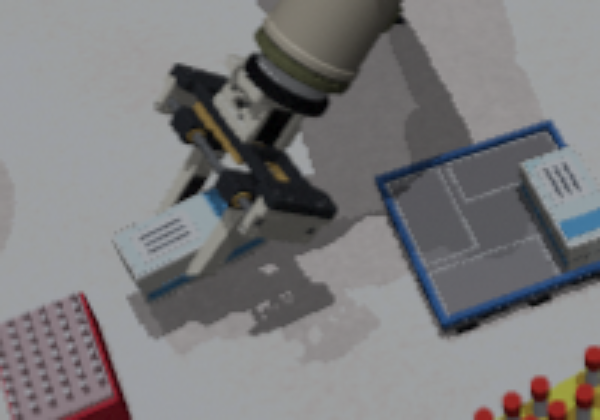

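The picture shows the carton held level, label up, above the bench between the rack and the tray. Lowering it now.

Emit:
{"fn": "apply_moves", "kwargs": {"targets": "0.0092 0 0.0092 0 0 0 0.6; 0.0092 0 0.0092 0 0 0 0.6; 0.0092 0 0.0092 0 0 0 0.6; 0.0092 0 0.0092 0 0 0 0.6; 0 0 0 0 0 0 0.6; 0.0011 0 0.0011 0 0 0 0.6; 0.0011 0 0.0011 0 0 0 0.6; 0 0 0 0 0 0 0.6"}}

```text
time: 10.78
tool_pos: [0.4754, -0.2023, 0.1463]
tcp_rot: [0.634, 0.672, -0.262, 0.278]
contact_force: [-2.6, 0.6, 2.9]
grip_width: 0.0546
gripper_force: 40.0
```

Emit:
{"fn": "apply_moves", "kwargs": {"targets": "0.0008 0 0.0008 0 0 0 0.6; 0 0 0 0 0 0 0.6"}}

```text
time: 11.02
tool_pos: [0.4757, -0.2025, 0.146]
tcp_rot: [0.634, 0.672, -0.263, 0.279]
contact_force: [-6.4, 5.3, 12.0]
grip_width: 0.0546
gripper_force: 40.0
```

Emit:
{"fn": "apply_moves", "kwargs": {"targets": "0 0 0 0 0 0 0.5; 0 0 0 0 0 0 0.35; 0 0 0 0 0 0 0.2; 0 0 0 0 0 0 0; 0 0 0 0 0 0 0; 0 0 -0.04 0 0 0 0; 0 0 -0.05 0 0 0 0; 0 0 -0.05 0 0 0 0; 0 0 0 0 0 0 0"}}

```text
time: 12.15
tool_pos: [0.471, -0.1019, 0.2467]
tcp_rot: [0.634, 0.672, -0.26, 0.28]
contact_force: [-0.4, -0.6, -0.2]
grip_width: 0.0928
gripper_force: 0.0
```

```bash
python3 - <<'E'
from h import *
plan([.4825,-.322,.26],tilt(.06,0),8)
c=cam('wrist');save(c,'w4.png')
hsv=cv2.cvtColor(c['image'],cv2.COLOR_RGB2HSV);m=cv2.inRange(hsv,(95,140,100),(115,255,255))
nn,l,st,ce=cv2.connectedComponentsWithStats(m)
for i in range(1,nn):
    if st[i,4]>150:
        B=cv2.boxPoints(cv2.minAreaRect(np.argwhere(l==i)[:,::-1].astype(np.float32)));print(st[i],*rect([onz(c,u,v,.04) for u,v in B]))
print(sense()['grip_width'])
E
```

```text
max shift 0.0276 turn 0.09800751911791877
-0.0207 -0.0002 0.0183 0.007 0.98 -0.001 0; -0.0224 -0.0002 0.0162 0.007 0.98 -0.001 0; -0.0238 -0.0002 0.0139 0.007 0.98 -0.001 0; -0.0251 -0.0002 0.0115 0.007 0.98 -0.001 0; -0.0261 -0.0002 0.009 0.007 0.98 -0.001 0; -0.0268 -0.0002 0.0064 0.007 0.98 -0.001 0; -0.0273 -0.0002 0.0037 0.007 0.98 -0.001 0; -0.0276 -0.0002 0.001 0.007 0.98 -0.001 0
[ 481    0  159   43 2315] [ 0.5766 -0.1478] (0.0072, 2.042) (0.076, -0.146)
[282 180  66  14 831] [ 0.4797 -0.2881] (0.049, 0.053) (0.0191, -1.519)
0.09311137030647265
```

Emit:
{"fn": "apply_moves", "kwargs": {"targets": "-0.0208 -0.0002 0.0183 0.007 0.98 0 0; -0.0225 -0.0002 0.0162 0.007 0.98 0 0; -0.0239 -0.0002 0.0139 0.007 0.98 0 0; -0.0252 -0.0002 0.0115 0.007 0.98 0 0; -0.0262 -0.0003 0.009 0.007 0.98 0 0; -0.0269 -0.0003 0.0064 0.007 0.98 0 0; -0.0274 -0.0003 0.0037 0.007 0.98 0 0; -0.0277 -0.0003 0.001 0.007 0.98 0 0; 0 0 0 0 0 0 0; 0 0 0.033 0 0 0 0; 0 0 0.032 0 0 0 0; 0 0 0 0 0 0 0.2; 0 0 0 0 0 0 0.35; 0 0 0 0 0 0 0.5; 0 0 0 0 0 0 0.6; 0 0 0 0 0 0 0.6; 0 0 -0.04 0 0 0 0.6; 0 0 -0.05 0 0 0 0.6; 0 0 0 0 0 0 0.6", "grip_force": 30}}

```text
time: 14.58
tool_pos: [0.4817, -0.3257, 0.2873]
tcp_rot: [0.687, 0.727, -0.002, 0.002]
contact_force: [-0.8, -0.5, -1.6]
grip_width: 0.0548
gripper_force: 30.0
```

```bash
cat >> h.py <<'E'
T0=np.array([.5632,-.0639]);TY=-.148
def T(x,y): # tray mm -> world
    c,s=np.cos(TY),np.sin(TY);return T0+np.array([c*x-s*y,s*x+c*y])/1000
def inT(p):
    c,s=np.cos(TY),np.sin(TY);d=np.array(p[:2])-T0;return (np.array([c*d[0]+s*d[1],-s*d[0]+c*d[1]])*1000).round(2)
def st():
    s=sense();R=Rn.from_quat(s['tcp_rot']).as_matrix();print('G',(s['tool_pos']+.167*R[:,2]).round(4),'tray',inT(s['tool_pos']+.167*R[:,2]),'yaw',np.arctan2(R[1,1],R[0,1]).round(4),'F',s['contact_force'].round(1),'M',s['moment'].round(2),'w',s['grip_width'].round(4),s['gripper_force'])
E
python3 - <<'E'
from h import *
st()
p=T(55,-27.5);print(p);plan([*p,.285],down(TY),6,.6)
E
```

```text
Traceback (most recent call last):
  File "h.py", line 38, in st
    s=sense();R=Rn.from_quat(s['tcp_rot']).as_matrix();print('G',(s['tool_pos']+.167*R[:,2]).round(4),'tray',inT(s['tool_pos']+.167*R[:,2]),'yaw',np.arctan2(R[1,1],R[0,1]).round(4),'F',s['contact_force'].round(1),'M',s['moment'].round(2),'w',s['grip_width'].round(4),s['gripper_force'])
                                                                                                                                                                                                                                                  ^^^^^^^^^^^^^^^^^^^^^
AttributeError: 'float' object has no attribute 'round'
```

```bash
sed -i "s/s\['grip_width'\].round(4)/round(s['grip_width'],4)/" h.py && python3 - <<'E'
from h import *
st()
p=T(54,-28.5);print(p);plan([*p,.285],down(TY),6,.6)
E
```

```text
G [ 0.4819 -0.3266  0.1203] tray [ -41.71 -271.78] yaw 0.056 F [-0.8 -0.5 -1.6] M [-0.07  0.03 -0.01] w 0.0548 29.982492327690125
[ 0.61240705 -0.10005129]
max shift 0.0435 turn 0.03400669515721191
0.0363 0.0239 0.0002 0.003 0.009 0.34 0.6; 0.0371 0.0226 0.0002 0.003 0.009 0.34 0.6; 0.0379 0.0213 0.0003 0.003 0.009 0.34 0.6; 0.0386 0.02 0.0003 0.003 0.009 0.34 0.6; 0.0392 0.0187 0.0003 0.003 0.009 0.34 0.6; 0.0398 0.0174 0.0004 0.003 0.009 0.34 0.6
```

Emit:
{"fn": "apply_moves", "kwargs": {"targets": "0.0363 0.0239 0 0 0 0.34 0.6; 0.0371 0.0226 0 0 0 0.34 0.6; 0.0379 0.0213 0 0 0 0.34 0.6; 0.0386 0.02 0 0 0 0.34 0.6; 0.0392 0.0187 0 0 0 0.34 0.6; 0.0398 0.0174 0 0 0 0.34 0.6; 0 0 0 0 0 0 0.6; 0 0 0 0 0 0 0.6"}}

```text
time: 15.58
tool_pos: [0.6103, -0.0988, 0.28]
tcp_rot: [0.757, 0.653, -0.003, -0.003]
contact_force: [-0.8, -1.0, -1.5]
grip_width: 0.0546
gripper_force: 30.0
```

```bash
python3 - <<'E'
from h import *
st()
c=cam('wrist')
hsv=cv2.cvtColor(c['image'],cv2.COLOR_RGB2HSV);m=cv2.inRange(hsv,(95,110,100),(118,255,255))
nn,l,s,ce=cv2.connectedComponentsWithStats(m)
for i in range(1,nn):
    if s[i,4]>150:
        B=cv2.boxPoints(cv2.minAreaRect(np.argwhere(l==i)[:,::-1].astype(np.float32)));r=rect([onz(c,u,v,sense()['tool_pos'][2]-.167+.012) for u,v in B]);print(s[i],*r,inT(r[0]))
E
```

```text
G [ 0.609  -0.0988  0.113 ] tray [ 50.41 -27.74] yaw -0.1471 F [-0.8 -1.  -1.5] M [-0.09  0.04 -0.05] w 0.0546 29.98246282339096
[ 545    0   95   48 2702] [ 0.7156 -0.0107] (0.0314, -0.159) (0.0148, -1.49) [142.89  75.09]
[  86   26  305  164 3652] [ 0.5895 -0.0217] (0.1126, -0.145) (0.0584, -1.785) [19.79 45.62]
[ 332   37   38   62 2022] [ 0.6324 -0.0122] (0.0199, 1.396) (0.0131, -0.196) [60.82 61.34]
[ 256  183  126   49 5965] [ 0.6137 -0.0623] (0.0502, -0.144) (0.0202, -1.718) [49.71  9.03]
[118 208  22  79 666] [ 0.5332 -0.0684] (0.004, 0.033) (0.0353, -1.714) [-29.01  -8.87]
```

```bash
python3 - <<'E'
from h import *
p=T(54,-29.2);plan([*p,.27],down(TY),2,.6)
E
```

```text
max shift 0.0053 turn 0.003673514332334771
-0.0005 0.0012 0.0051 -0.037 0.004 -0 0.6; -0.0005 0.0012 0.0052 -0.037 0.004 -0 0.6
```

Emit:
{"fn": "apply_moves", "kwargs": {"targets": "-0.0005 0.0012 0.005 -0.037 0 0 0.6; -0.0005 0.0012 0.005 -0.037 0 0 0.6; 0 0 0.02 0 0 0 0.6; 0 0 0.02 0 0 0 0.6; 0 0 0 0 0 0 0.6; 0 0 0 0 0 0 0.6"}}

```text
time: 16.38
tool_pos: [0.6131, -0.1001, 0.2312]
tcp_rot: [0.757, 0.653, 0.0, 0.001]
contact_force: [1.1, -0.5, -1.8]
grip_width: 0.0552
gripper_force: 30.0
```

```bash
python3 - <<'E'
from h import *
st();s=sense();print(s['tool_pos'],Rn.from_quat(s['tcp_rot']).as_matrix()[:,2].round(4))
E
```

```text
G [ 0.6134 -0.1003  0.0642] tray [ 54.97 -28.56] yaw -0.1479 F [ 1.1 -0.5 -1.8] M [-0.08  0.06 -0.05] w 0.0552 29.982480704784393
[ 0.61312017 -0.10014269  0.23120262] [ 1.4e-03 -7.0e-04 -1.0e+00]
```

Emit:
{"fn": "apply_moves", "kwargs": {"targets": "-0.0007 -0.0007 0.004 0 0 0 0.6; 0 0 0.004 0 0 0 0.6; 0 0 0.0035 0 0 0 0.6; 0 0 0 0 0 0 0.6; 0 0 0 0 0 0 0.6"}}

```text
time: 17.0
tool_pos: [0.6124, -0.1008, 0.22]
tcp_rot: [0.757, 0.653, 0.0, 0.001]
contact_force: [0.2, 0.5, -1.5]
grip_width: 0.0547
gripper_force: 30.0
```

```bash
python3 - <<'E'
from h import *
st();print(sense()['tool_pos'])
E
```

```text
G [ 0.6127 -0.1009  0.053 ] tray [ 54.41 -29.32] yaw -0.1479 F [ 0.2  0.5 -1.5] M [-0.08  0.07 -0.03] w 0.0547 29.98252183198929
[ 0.6123751  -0.10078213  0.21999091]
```

Emit:
{"fn": "apply_moves", "kwargs": {"targets": "0 0 0.002 0 0 0 0.6; 0 0 0.0015 0 0 0 0.6; 0 0 0 0 0 0 0.6"}}

```text
time: 17.38
tool_pos: [0.6123, -0.1008, 0.2162]
tcp_rot: [0.757, 0.653, 0.0, 0.001]
contact_force: [0.4, -1.0, -2.6]
grip_width: 0.0546
gripper_force: 30.0
```

Emit:
{"fn": "apply_moves", "kwargs": {"targets": "0 0 0.001 0 0 0 0.6; 0 0 0.001 0 0 0 0.6; 0 0 0 0 0 0 0.6"}}

```text
time: 17.75
tool_pos: [0.6123, -0.1008, 0.2143]
tcp_rot: [0.757, 0.653, 0.0, 0.001]
contact_force: [0.2, 0.0, -1.4]
grip_width: 0.0546
gripper_force: 30.0
```

Emit:
{"fn": "apply_moves", "kwargs": {"targets": "0 0 0.001 0 0 0 0.6; 0 0 0.0005 0 0 0 0.6; 0 0 0 0 0 0 0.6"}}

```text
time: 18.12
tool_pos: [0.6123, -0.1008, 0.2129]
tcp_rot: [0.757, 0.653, 0.0, 0.001]
contact_force: [-0.2, -0.0, -1.5]
grip_width: 0.0548
gripper_force: 30.0
```

Emit:
{"fn": "apply_moves", "kwargs": {"targets": "0 0 0.0007 0 0 0 0.6; 0 0 0.0005 0 0 0 0.6; 0 0 0 0 0 0 0.6"}}

```text
time: 18.5
tool_pos: [0.6123, -0.1008, 0.2117]
tcp_rot: [0.757, 0.653, 0.0, 0.001]
contact_force: [-0.4, -0.3, -2.3]
grip_width: 0.0546
gripper_force: 30.0
```

Emit:
{"fn": "apply_moves", "kwargs": {"targets": "-0.0012 0 0 0 0 0 0.6; -0.0012 0 0 0 0 0 0.6; -0.0008 0 0 0 0 0 0.6; 0 0 0 0 0 0 0.6"}}

```text
time: 19.0
tool_pos: [0.6119, -0.1039, 0.2118]
tcp_rot: [0.757, 0.653, 0.001, 0.001]
contact_force: [0.3, 1.4, -0.3]
grip_width: 0.0547
gripper_force: 30.0
```

```bash
python3 - <<'E'
from h import *
st();print(sense()['tool_pos'])
E
```

```text
G [ 0.6123 -0.104   0.0448] tray [ 54.46 -32.42] yaw -0.148 F [ 0.3  1.4 -0.3] M [ 0.14  0.09 -0.01] w 0.0547 29.98273193836212
[ 0.61193649 -0.10389814  0.21182426]
```

Emit:
{"fn": "apply_moves", "kwargs": {"targets": "-0.001 0 0 0 0 0 0.6; -0.0005 0 0 0 0 0 0.6; 0 0.0012 0 0 0 0 0.6; 0 0.0012 0 0 0 0 0.6; 0 0.0012 0 0 0 0 0.6; 0 0 0 0 0 0 0.6"}}

```text
time: 19.75
tool_pos: [0.6147, -0.1048, 0.2111]
tcp_rot: [0.757, 0.653, 0.0, -0.001]
contact_force: [-1.7, 7.7, -1.4]
grip_width: 0.0547
gripper_force: 30.0
```

```bash
python3 - <<'E'
from h import *
st();print(sense()['tool_pos'])
E
```

```text
G [ 0.6146 -0.1045  0.0441] tray [ 56.84 -32.56] yaw -0.1476 F [-1.7  7.7 -1.4] M [ 1.21  0.56 -0.14] w 0.0547 29.98452454805374
[ 0.61469161 -0.10475414  0.21105087]
```

Emit:
{"fn": "apply_moves", "kwargs": {"targets": "0 0.001 0 0 0 0 0.6; 0 0.001 0 0 0 0 0.6; 0 0 0 0 0 0 0.6"}}

```text
time: 20.12
tool_pos: [0.6165, -0.105, 0.2109]
tcp_rot: [0.757, 0.653, 0.0, -0.001]
contact_force: [-3.1, 7.6, -0.8]
grip_width: 0.0548
gripper_force: 30.0
```

```bash
python3 - <<'E'
from h import *
st();print(sense()['tool_pos'])
E
```

```text
G [ 0.6163 -0.1047  0.0439] tray [ 58.54 -32.55] yaw -0.1476 F [-3.1  7.6 -0.8] M [ 1.27  0.71 -0.12] w 0.0548 29.98468905687332
[ 0.61647711 -0.10502214  0.21089943]
```

Emit:
{"fn": "apply_moves", "kwargs": {"targets": "0 0.001 0 0 0 0 0.6; 0 0.001 0 0 0 0 0.6; 0 0 0 0 0 0 0.6"}}

```text
time: 20.5
tool_pos: [0.6174, -0.1052, 0.2108]
tcp_rot: [0.757, 0.653, -0.001, -0.002]
contact_force: [-12.7, 8.8, 6.4]
grip_width: 0.0549
gripper_force: 30.0
```

```bash
python3 - <<'E'
from h import *
st();print(sense()['tool_pos'])
E
```

```text
G [ 0.6167 -0.1048  0.0438] tray [ 58.9  -32.56] yaw -0.1474 F [-12.7   8.8   6.4] M [1.39 2.15 0.01] w 0.0549 29.99117910861969
[ 0.61744552 -0.10517013  0.21081529]
```

Emit:
{"fn": "apply_moves", "kwargs": {"targets": "0 0 0 0 0 0 0.5; 0 0 0 0 0 0 0.35; 0 0 0 0 0 0 0.2; 0 0 0 0 0 0 0.1; 0 0 -0.04 0 0 0 0; 0 0 -0.06 0 0 0 0; 0 0 -0.06 0 0 0 0; 0 0 0 0 0 0 0"}}

```text
time: 21.5
tool_pos: [0.6207, -0.1071, 0.38]
tcp_rot: [0.757, 0.653, 0.004, 0.006]
contact_force: [0.4, -1.2, 0.5]
grip_width: 0.0926
gripper_force: 0.0
```

```bash
cat >> h.py <<'E'
def bands(z=.058,lo=100):
    c=cam('wrist');hsv=cv2.cvtColor(c['image'],cv2.COLOR_RGB2HSV);m=cv2.inRange(hsv,(95,110,lo),(118,255,255))
    nn,l,s,ce=cv2.connectedComponentsWithStats(m)
    for i in range(1,nn):
        if s[i,4]>150:
            B=cv2.boxPoints(cv2.minAreaRect(np.argwhere(l==i)[:,::-1].astype(np.float32)));r=rect([onz(c,u,v,z) for u,v in B]);print(s[i],*r,inT(r[0]))
    return c
E
python3 - <<'E'
from h import *
st();bands()
plan([.5825,.2181,.37],down(1.48),17)
E
```

```text
G [ 0.6232 -0.1078  0.213 ] tray [ 65.81 -34.56] yaw -0.1482 F [ 0.4 -1.2  0.5] M [-0.07  0.07  0.04] w 0.0926 0.0
[ 440    0   82   55 2603] [0.7706 0.0102] (0.051, 0.223) (0.0443, -1.172) [194.21 103.87]
[ 133   38  214  141 2471] [ 0.5699 -0.0319] (0.1102, 1.337) (0.1749, -0.166) [ 1.91 32.64]
[305  47  24  37 817] [ 0.6383 -0.0064] (0.0184, -0.147) (0.0268, -1.72) [65.8  67.95]
[ 279  133   58   24 1272] [ 0.6213 -0.0676] (0.0195, 1.414) (0.0486, -0.15) [58.01  4.91]
[157 203  37  34 371] [ 0.4928 -0.1165] (0.0321, -0.154) (0.0317, -1.834) [-61.87 -62.41]
max shift 0.0192 turn 0.09577866149581003
0.0186 -0.005 0.0003 0.004 0.005 -0.958 0; 0.019 -0.0032 0.0003 0.004 0.005 -0.958 0; 0.0192 -0.0014 0.0003 0.004 0.005 -0.958 0; 0.0192 0.0005 0.0003 0.004 0.005 -0.958 0; 0.0191 0.0023 0.0003 0.004 0.005 -0.958 0; 0.0188 0.0041 0.0003 0.004 0.005 -0.958 0; 0.0183 0.0059 0.0003 0.004 0.005 -0.958 0; 0.0177 0.0076 0.0003 0.004 0.005 -0.958 0; 0.0169 0.0093 0.0004 0.004 0.005 -0.958 0; 0.0159 0.0108 0.0004 0.004 0.005 -0.958 0; 0.0148 0.0123 0.0004 0.004 0.005 -0.958 0; 0.0135 0.0137 0.0004 0.004 0.005 -0.958 0; 0.0122 0.0149 0.0004 0.004 0.005 -0.958 0; 0.0107 0.016 0.0004 0.004 0.005 -0.958 0; 0.0091 0.017 0.0004 0.004 0.005 -0.958 0; 0.0074 0.0177 0.0004 0.004 0.005 -0.958 0; 0.0057 0.0184 0.0004 0.004 0.005 -0.958 0
```

Emit:
{"fn": "apply_moves", "kwargs": {"targets": "0.0186 -0.005 0.0065 0.004 0.005 -0.958 0; 0.019 -0.0032 0.0065 0.004 0.005 -0.958 0; 0.0192 -0.0014 0.0065 0.004 0.005 -0.958 0; 0.0192 0.0005 0.0065 0.004 0.005 -0.958 0; 0.0191 0.0023 0.0065 0.004 0.005 -0.958 0; 0.0188 0.0041 0.0065 0.004 0.005 -0.958 0; 0.0183 0.0059 0.0065 0.004 0.005 -0.958 0; 0.0177 0.0076 0.0065 0.004 0.005 -0.958 0; 0.0169 0.0093 0.0065 0.004 0.005 -0.958 0; 0.0159 0.0108 0.0065 0.004 0.005 -0.958 0; 0.0148 0.0123 0.0065 0.004 0.005 -0.958 0; 0.0135 0.0137 0.0065 0.004 0.005 -0.958 0; 0.0122 0.0149 0.0065 0.004 0.005 -0.958 0; 0.0107 0.016 0.0065 0.004 0.005 -0.958 0; 0.0091 0.017 0.0065 0.004 0.005 -0.958 0; 0.0074 0.0177 0.0065 0.004 0.005 -0.958 0; 0.0057 0.0184 0.0065 0.004 0.005 -0.958 0; 0 0 0 0 0 0 0"}}

```text
time: 23.8
tool_pos: [0.5799, 0.2194, 0.2595]
tcp_rot: [0.045, 0.999, 0.0, -0.005]
contact_force: [0.3, 0.0, -0.2]
grip_width: 0.0931
gripper_force: 0.0
```

```bash
python3 - <<'E'
from h import *
st();bands(.04)
plan([.5825,.2181,.197],down(1.48),4)
E
```

```text
G [0.5781 0.2195 0.0925] tray [-27.05 282.45] yaw 1.4817 F [ 0.3  0.  -0.2] M [-0.02  0.01  0.04] w 0.0931 0.0
[ 561   84   79   39 2873] [0.5148 0.3778] (0.0415, 1.476) (0.0203, 0.132) [-113.    429.73]
[   0  104   34  183 1709] [0.5414 0.043 ] (0.0069, 1.671) (0.1105, -0.149) [-37.33 102.52]
[ 278  280   77   29 2107] [0.6178 0.2138] (0.0486, 1.483) (0.0201, -0.091) [ 13.05 282.72]
max shift 0.0158 turn 0.002501933563675072
-0.0007 -0.0001 0.0158 -0.001 -0.025 -0.001 0; -0.0007 -0.0001 0.0158 -0.001 -0.025 -0.001 0; -0.0006 -0.0001 0.0158 -0.001 -0.025 -0.001 0; -0.0006 -0.0001 0.0158 -0.001 -0.025 -0.001 0
```

Emit:
{"fn": "apply_moves", "kwargs": {"targets": "-0.0008 -0.0003 0.0158 0 -0.025 0 0; -0.0007 -0.0003 0.0158 0 -0.025 0 0; -0.0007 -0.0003 0.0158 0 -0.025 0 0; -0.0006 -0.0002 0.0158 0 -0.025 0 0; 0 0 0 0 0 0 0; 0 0 0 0 0 0 0.25; 0 0 0 0 0 0 0.4; 0 0 0 0 0 0 0.5; 0 0 0 0 0 0 0.6"}}

```text
time: 24.98
tool_pos: [0.5836, 0.2175, 0.1991]
tcp_rot: [0.045, 0.999, 0.0, 0.001]
contact_force: [-0.3, -0.4, -0.7]
grip_width: 0.0575
gripper_force: 0.0
```

```bash
python3 - <<'E'
from h import *
st();s=sense();print(s['tool_pos'])
p=s['tool_pos']+[0,0,.085]
plan([*T(-27,-53),.29],down(np.pi/2+TY),7,.6,p0=p)
E
```

```text
G [0.5841 0.2177 0.0321] tray [-20.87 281.56] yaw 1.4807 F [-0.3 -0.4 -0.7] M [-0.    0.    0.05] w 0.0575 0.0
[0.58357059 0.21754203 0.19907923]
max shift 0.0478 turn 0.008286278455475365
0.0036 -0.0476 -0.0009 0.002 0.004 0.083 0.6; 0.0032 -0.0477 -0.0009 0.002 0.004 0.083 0.6; 0.0028 -0.0477 -0.0009 0.002 0.004 0.083 0.6; 0.0024 -0.0477 -0.0009 0.002 0.004 0.083 0.6; 0.002 -0.0477 -0.0009 0.002 0.004 0.083 0.6; 0.0016 -0.0477 -0.0009 0.002 0.004 0.083 0.6; 0.0012 -0.0478 -0.0009 0.002 0.004 0.083 0.6
```

Emit:
{"fn": "apply_moves", "kwargs": {"targets": "0 0 0 0 0 0 0.6; 0 0 0 0 0 0 0.6; 0 0 -0.04 0 0 0 0.6; 0 0 -0.05 0 0 0 0.6; 0.0036 -0.0476 0 0 0 0.083 0.6; 0.0032 -0.0477 0 0 0 0.083 0.6; 0.0028 -0.0477 0 0 0 0.083 0.6; 0.0024 -0.0477 0 0 0 0.083 0.6; 0.002 -0.0477 0 0 0 0.083 0.6; 0.0016 -0.0477 0 0 0 0.083 0.6; 0.0012 -0.0478 0 0 0 0.083 0.6; 0 0 0 0 0 0 0.6; 0 0 0 0 0 0 0.6"}}

```text
time: 26.6
tool_pos: [0.528, -0.1122, 0.288]
tcp_rot: [0.074, 0.997, 0.001, 0.001]
contact_force: [-0.2, -0.0, -1.7]
grip_width: 0.0546
gripper_force: 30.0
```

```bash
python3 - <<'E'
from h import *
st();s=sense();print(s['tool_pos']);bands(s['tool_pos'][2]-.167+.009)
plan([*T(-27.5,-54),.25],down(np.pi/2+TY),2,.6)
E
```

```text
G [ 0.5283 -0.112   0.121 ] tray [-27.38 -52.73] yaw 1.4217 F [-0.2 -0.  -1.7] M [ 0.04  0.05 -0.02] w 0.0546 29.999518990516663
[ 0.52802964 -0.11221867  0.28799769]
[260 121  48  27 597] [ 0.4599 -0.1157] (0.0181, 1.472) (0.0099, -0.127) [-94.53 -66.47]
[ 344  120  191  101 2866] [ 0.4842 -0.0575] (0.0407, 3.091) (0.0754, 1.421) [-79.08  -5.32]
[ 268  359  103   10 1026] [ 0.5684 -0.1183] (0.0482, 1.421) (0.0051, -0.148) [ 13.16 -53.04]
[387 359  17  12 190] [ 0.5743 -0.0828] (0.0076, 1.425) (0.0063, -0.089) [ 13.77 -17.06]
max shift 0.019 turn 0.0010855666287362033
-0 -0.0008 0.019 0.007 0.008 0 0.6; -0 -0.0008 0.019 0.007 0.008 0 0.6
```

Emit:
{"fn": "apply_moves", "kwargs": {"targets": "-0.0005 -0.0007 0.025 0.007 0.008 0 0.6; -0.0004 -0.0006 0.025 0.007 0.008 0 0.6; 0 0 0.008 0 0 0 0.6; 0 0 0 0 0 0 0.6; 0 0 0 0 0 0 0.6"}}

```text
time: 27.28
tool_pos: [0.5296, -0.1136, 0.2316]
tcp_rot: [0.074, 0.997, -0.0, 0.001]
contact_force: [-1.2, -0.2, -1.9]
grip_width: 0.0547
gripper_force: 30.0
```

```bash
python3 - <<'E'
from h import *
st();s=sense();print(s['tool_pos'])
E
```

```text
G [ 0.53   -0.1138  0.0646] tray [-25.48 -54.25] yaw 1.4232 F [-1.2 -0.2 -1.9] M [ 0.06 -0.   -0.04] w 0.0547 29.999344646930695
[ 0.52961942 -0.11360796  0.23155578]
```

Emit:
{"fn": "apply_moves", "kwargs": {"targets": "0.001 0 0 0 0 0 0.6; 0 0 0.004 0 0 0 0.6; 0 0 0.004 0 0 0 0.6; 0 0 0.004 0 0 0 0.6; 0 0 0 0 0 0 0.6"}}

```text
time: 27.9
tool_pos: [0.5277, -0.1136, 0.2177]
tcp_rot: [0.074, 0.997, -0.0, -0.0]
contact_force: [-0.5, 0.8, -1.3]
grip_width: 0.0553
gripper_force: 30.0
```

Emit:
{"fn": "apply_moves", "kwargs": {"targets": "0 0 0.001 0 0 0 0.6; 0 0 0.001 0 0 0 0.6; 0 0 0 0 0 0 0.6"}}

```text
time: 28.28
tool_pos: [0.5282, -0.1137, 0.217]
tcp_rot: [0.074, 0.997, -0.0, 0.001]
contact_force: [-3.8, 0.9, 4.4]
grip_width: 0.0549
gripper_force: 30.0
```

```bash
python3 - <<'E'
from h import *
st();s=sense();print(s['tool_pos'])
E
```

```text
G [ 0.5283 -0.1139  0.05  ] tray [-27.14 -54.55] yaw 1.4225 F [-3.8  0.9  4.4] M [0.2  0.44 0.07] w 0.0549 30.001319646835327
[ 0.52815713 -0.1137241   0.21702588]
```

Emit:
{"fn": "apply_moves", "kwargs": {"targets": "0.001 0 0 0 0 0 0.6; 0.001 0 0 0 0 0 0.6; 0.001 0 0 0 0 0 0.6; 0.001 0 0 0 0 0 0.6; 0 0 0 0 0 0 0.6"}}

```text
time: 28.9
tool_pos: [0.5258, -0.1134, 0.2176]
tcp_rot: [0.074, 0.997, -0.001, 0.004]
contact_force: [10.1, -0.9, -3.4]
grip_width: 0.0544
gripper_force: 30.0
```

```bash
python3 - <<'E'
from h import *
st();s=sense();print(s['tool_pos'])
E
```

```text
G [ 0.5271 -0.1137  0.0506] tray [-28.41 -54.58] yaw 1.4224 F [10.1 -0.9 -3.4] M [-0.09 -2.21 -0.08] w 0.0544 29.99906748533249
[ 0.52584767 -0.11337427  0.21759002]
```

Emit:
{"fn": "apply_moves", "kwargs": {"targets": "0 -0.001 0 0 0 0 0.6; 0 -0.001 0 0 0 0 0.6; 0 -0.001 0 0 0 0 0.6; 0 -0.001 0 0 0 0 0.6; 0 0 0 0 0 0 0.6"}}

```text
time: 29.52
tool_pos: [0.5254, -0.1166, 0.2177]
tcp_rot: [0.074, 0.997, 0.0, 0.004]
contact_force: [10.7, 2.9, -1.1]
grip_width: 0.055
gripper_force: 30.0
```

```bash
python3 - <<'E'
from h import *
st();s=sense();print(s['tool_pos'])
E
```

```text
G [ 0.5266 -0.1167  0.0507] tray [-28.39 -57.58] yaw 1.4222 F [10.7  2.9 -1.1] M [ 0.78 -2.17 -0.15] w 0.055 30.00305950641632
[ 0.52540261 -0.11662574  0.21767688]
```

Emit:
{"fn": "apply_moves", "kwargs": {"targets": "0 -0.001 0 0 0 0 0.6; 0 -0.0007 0 0 0 0 0.6; 0 0 0 0 0 0 0.6"}}

```text
time: 29.9
tool_pos: [0.5253, -0.1173, 0.2177]
tcp_rot: [0.074, 0.997, 0.001, 0.004]
contact_force: [12.5, 9.9, 0.4]
grip_width: 0.055
gripper_force: 30.0
```

```bash
python3 - <<'E'
from h import *
st();s=sense();print(s['tool_pos'])
E
```

```text
G [ 0.5265 -0.1171  0.0507] tray [-28.41 -57.98] yaw 1.4227 F [12.5  9.9  0.4] M [ 1.93 -2.39 -0.04] w 0.055 30.000590085983276
[ 0.5252847  -0.11734388  0.21770026]
```

Emit:
{"fn": "apply_moves", "kwargs": {"targets": "0 0 0 0 0 0 0.5; 0 0 0 0 0 0 0.35; 0 0 0 0 0 0 0.2; 0 0 0 0 0 0 0.1; 0 0 -0.04 0 0 0 0; 0 0 -0.05 0 0 0 0; 0 0 -0.06 0 0 0 0; 0 0 0 0 0 0 0"}}

```text
time: 30.9
tool_pos: [0.5246, -0.1193, 0.3727]
tcp_rot: [0.074, 0.997, -0.002, 0.005]
contact_force: [0.2, -0.1, 0.2]
grip_width: 0.0931
gripper_force: 0.0
```

```bash
python3 - <<'E'
from h import *
st();bands()
plan([.5032,.3844,.30],down(1.48),9)
E
```

```text
G [ 0.5263 -0.12    0.2057] tray [-28.18 -60.94] yaw 1.4222 F [ 0.2 -0.1  0.2] M [ 0.03 -0.06  0.03] w 0.0931 0.0
[ 382  113  108   77 1324] [ 0.5003 -0.0219] (0.0628, 2.946) (0.0884, 1.279) [-68.41  32.27]
[287 185   7 108 295] [ 0.5685 -0.1534] (0.0033, 1.456) (0.1048, -0.144) [ 18.44 -87.74]
[ 296  218   55   21 1119] [ 0.5604 -0.1219] (0.0192, 2.997) (0.0483, 1.424) [  5.78 -57.78]
[379 257  24  47 977] [ 0.6217 -0.0671] (0.0497, 2.997) (0.0199, 1.356) [58.33  5.46]
[445 370  30  30 511] [ 0.756  -0.0071] (0.0177, 2.09) (0.0442, 0.372) [182.32  84.61]
max shift 0.0565 turn 0.00646153332316922
0.0106 0.055 0.0075 -0.002 0.007 -0.064 0; 0.0102 0.0551 0.0076 -0.002 0.007 -0.064 0; 0.0099 0.0551 0.0076 -0.002 0.007 -0.064 0; 0.0095 0.0552 0.0076 -0.002 0.007 -0.064 0; 0.0092 0.0552 0.0076 -0.002 0.007 -0.064 0; 0.0088 0.0553 0.0076 -0.002 0.007 -0.064 0; 0.0084 0.0554 0.0077 -0.002 0.007 -0.064 0; 0.0081 0.0554 0.0077 -0.002 0.007 -0.064 0; 0.0077 0.0555 0.0077 -0.002 0.007 -0.064 0
```

Emit:
{"fn": "apply_moves", "kwargs": {"targets": "0.0106 0.055 0.0075 0 0.007 -0.064 0; 0.0102 0.0551 0.0076 0 0.007 -0.064 0; 0.0099 0.0551 0.0076 0 0.007 -0.064 0; 0.0095 0.0552 0.0076 0 0.007 -0.064 0; 0.0092 0.0552 0.0076 0 0.007 -0.064 0; 0.0088 0.0553 0.0076 0 0.007 -0.064 0; 0.0084 0.0554 0.0077 0 0.007 -0.064 0; 0.0081 0.0554 0.0077 0 0.007 -0.064 0; 0.0077 0.0555 0.0077 0 0.007 -0.064 0; 0 0 0 0 0 0 0; 0 0 0 0 0 0 0"}}

```text
time: 32.33
tool_pos: [0.5015, 0.3844, 0.2955]
tcp_rot: [0.045, 0.999, -0.001, -0.004]
contact_force: [0.5, -1.0, -0.1]
grip_width: 0.0931
gripper_force: 0.0
```

```bash
python3 - <<'E'
from h import *
st();bands(.04)
plan([.5032,.3844,.197],down(1.48),4)
E
```

```text
G [0.5001 0.384  0.1286] tray [-128.5   433.74] yaw 1.4807 F [ 0.5 -1.  -0.1] M [ 0.01 -0.05 -0.04] w 0.0931 0.0
[ 286  224   68   27 1493] [0.5158 0.3826] (0.0198, 3.031) (0.0485, 1.458) [-112.72  434.63]
max shift 0.0248 turn 0.0019032531831746694
-0.0005 0.0002 0.0248 -0.006 -0.018 -0.001 0; -0.0005 0.0002 0.0248 -0.006 -0.018 -0.001 0; -0.0004 0.0002 0.0248 -0.006 -0.018 -0.001 0; -0.0004 0.0002 0.0248 -0.006 -0.018 -0.001 0
```

Emit:
{"fn": "apply_moves", "kwargs": {"targets": "-0.0004 0.0001 0.0248 -0.006 -0.018 0.03 0; -0.0003 0 0.0248 -0.006 -0.018 0.03 0; -0.0002 0 0.0248 -0.006 -0.018 0.03 0; -0.0002 0 0.0238 -0.006 -0.018 0 0; 0 0 0 0 0 0 0; 0 0 0 0 0 0 0.25; 0 0 0 0 0 0 0.4; 0 0 0 0 0 0 0.5; 0 0 0 0 0 0 0.6; 0 0 0 0 0 0 0.6; 0 0 0 0 0 0 0.6; 0 0 -0.04 0 0 0 0.6; 0 0 -0.05 0 0 0 0.6; 0 0 0 0 0 0 0.6", "grip_force": 45}}

```text
time: 34.12
tool_pos: [0.5042, 0.386, 0.2948]
tcp_rot: [0.05, 0.999, 0.004, 0.004]
contact_force: [0.2, -0.2, -1.5]
grip_width: 0.0545
gripper_force: 45.0
```

```bash
python3 - <<'E'
from h import *
st();bands(sense()['tool_pos'][2]-.167+.01)
plan([*T(-53,11),.30],down(TY),18,.6)
E
```

```text
G [0.5057 0.3871 0.1278] tray [-123.34  437.64] yaw 1.4713 F [ 0.2 -0.2 -1.5] M [ 0.01 -0.09 -0.04] w 0.0545 44.96243119239807
[ 264  290  110   31 3236] [0.514  0.3858] (0.0485, 1.467) (0.0153, -0.099) [-114.98  437.53]
max shift 0.0239 turn 0.08995723385909504
-0.0029 -0.0238 -0.0006 0.004 -0 0.9 0.6; -0.005 -0.0234 -0.0005 0.004 -0 0.9 0.6; -0.0071 -0.0229 -0.0005 0.004 -0 0.9 0.6; -0.0091 -0.0221 -0.0005 0.004 -0 0.9 0.6; -0.0111 -0.0212 -0.0005 0.004 -0 0.9 0.6; -0.0129 -0.0201 -0.0005 0.004 -0 0.9 0.6; -0.0147 -0.0189 -0.0005 0.004 -0 0.9 0.6; -0.0163 -0.0175 -0.0005 0.004 -0 0.9 0.6; -0.0178 -0.016 -0.0005 0.004 -0 0.9 0.6; -0.0192 -0.0143 -0.0005 0.004 -0 0.9 0.6; -0.0204 -0.0125 -0.0005 0.004 -0 0.9 0.6; -0.0214 -0.0106 -0.0005 0.004 -0 0.9 0.6; -0.0223 -0.0087 -0.0005 0.004 -0 0.9 0.6; -0.023 -0.0066 -0.0005 0.004 -0 0.9 0.6; -0.0235 -0.0045 -0.0005 0.004 -0 0.9 0.6; -0.0238 -0.0024 -0.0005 0.004 -0 0.9 0.6; -0.0239 -0.0003 -0.0005 0.004 -0 0.9 0.6; -0.0239 0.0019 -0.0005 0.004 -0 0.9 0.6
```

Emit:
{"fn": "apply_moves", "kwargs": {"targets": "-0.0029 -0.0238 -0.0005 0.004 0 0.9 0.6; -0.005 -0.0234 -0.0005 0.004 0 0.9 0.6; -0.0071 -0.0229 -0.0005 0.004 0 0.9 0.6; -0.0091 -0.0221 -0.0005 0.004 0 0.9 0.6; -0.0111 -0.0212 -0.0005 0.004 0 0.9 0.6; -0.0129 -0.0201 -0.0005 0.004 0 0.9 0.6; -0.0147 -0.0189 -0.0005 0.004 0 0.9 0.6; -0.0163 -0.0175 -0.0005 0.004 0 0.9 0.6; -0.0178 -0.016 -0.0005 0.004 0 0.9 0.6; -0.0192 -0.0143 -0.0005 0.004 0 0.9 0.6; -0.0204 -0.0125 -0.0005 0.004 0 0.9 0.6; -0.0214 -0.0106 -0.0005 0.004 0 0.9 0.6; -0.0223 -0.0087 -0.0005 0.004 0 0.9 0.6; -0.023 -0.0066 -0.0005 0.004 0 0.9 0.6; -0.0235 -0.0045 -0.0005 0.004 0 0.9 0.6; -0.0238 -0.0024 -0.0005 0.004 0 0.9 0.6; -0.0239 -0.0003 -0.0005 0.004 0 0.9 0.6; -0.0239 0.0019 -0.0005 0.004 0 0.9 0.6; 0 0 0 0 0 0 0.6; 0 0 0 0 0 0 0.6"}}

```text
time: 36.67
tool_pos: [0.5111, -0.0453, 0.2973]
tcp_rot: [0.757, 0.653, -0.003, -0.001]
contact_force: [0.2, 1.0, -1.3]
grip_width: 0.0549
gripper_force: 45.0
```

```bash
python3 - <<'E'
from h import *
st();c=bands(.058);save(c,'w5.png');print(sense()['tool_pos'])
plan([*T(-55,4.5),.27],down(TY),2,.6)
E
```

```text
G [ 0.5101 -0.0455  0.1303] tray [-55.23  10.4 ] yaw -0.1477 F [ 0.2  1.  -1.3] M [-0.11  0.04 -0.01] w 0.0549 44.962658286094666
[ 267   92  271   12 2587] [0.5691 0.0249] (0.1598, -0.149) (0.0063, -1.649) [-7.26 88.7 ]
[ 496  110   45   79 2582] [ 0.6372 -0.0169] (0.0514, 1.407) (0.0207, -0.327) [66.26 57.4 ]
[ 454  216   78   28 2094] [ 0.6219 -0.0677] (0.0504, -0.144) (0.0193, -1.578) [58.62  4.9 ]
[ 264  291  110   30 3129] [ 0.4996 -0.1084] (0.0777, -0.144) (0.0236, -1.718) [-56.34 -53.39]
[ 0.51122456 -0.04506543  0.29765078]
max shift 0.0142 turn 0.0027100521415413014
-0.0032 -0.0003 0.0138 -0.025 0.011 0.003 0.6; -0.0032 -0.0004 0.0138 -0.025 0.011 0.003 0.6
```

View pics/w5.png

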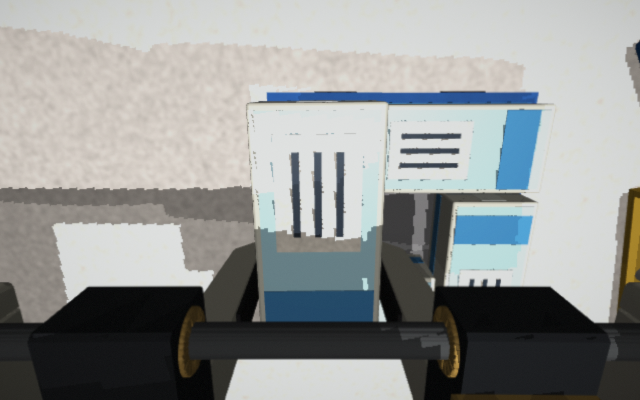

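The picture shows the held carton's far-label end edge at v≈103, from u 249 to 387. The lip lies just behind it, and place1 and place2 are filled to the right.

```bash
python3 - <<'E'
from h import *
st();c=cam('wrist');g=c['image'].astype(int).sum(2)//3
print(g[96:112,300],g[150,240:262],g[150,376:396])
for q in [(249,103.5),(387,103.5)]: print(inT(onz(c,*q,.1403)))
print(inT(onz(c,262,92,.024)),inT(onz(c,538,92,.024)))
E
```

```text
G [ 0.5104 -0.0453  0.1307] tray [-55.01  10.61] yaw -0.1474 F [ 0.4 -0.1 -2.2] M [-0.07  0.05  0.05] w 0.0547 44.96252417564392
[106 106 105  93  98 151 133 185 202 214 219 220 221 220 220 221] [210 210 210 210 211 210 210 209 207 205 217 223 224 223 223 223 223 223
 223 223 223 223] [223 223 224 223 222 222 222 220 206 193 182 209 216 221 223 223 223 223
 223 222]
[-81.87  87.47]
[-30.1   87.53]
[-95.19  92.39] [92.97 92.19]
```

Emit:
{"fn": "apply_moves", "kwargs": {"targets": "-0.0029 -0.0003 0.015 -0.025 0.011 0 0.6; -0.003 -0.0004 0.015 -0.025 0.011 0 0.6; 0 0 0.016 0 0 0 0.6; 0 0 0.014 0 0 0 0.6; 0 0 0 0 0 0 0.6; 0 0 0 0 0 0 0.6"}}

```text
time: 37.52
tool_pos: [0.5103, -0.0515, 0.2391]
tcp_rot: [0.758, 0.653, 0.001, 0.001]
contact_force: [0.7, -0.4, -2.0]
grip_width: 0.0549
gripper_force: 45.0
```

```bash
python3 - <<'E'
from h import *
st();print(sense()['tool_pos'])
c=cam('wrist');g=c['image'].astype(int).sum(2)//3
print(g[60:120,300])
E
```

```text
G [ 0.5107 -0.0517  0.0721] tray [-53.73   4.36] yaw -0.1488 F [ 0.7 -0.4 -2. ] M [-0.1   0.09 -0.02] w 0.0549 44.96251344680786
[ 0.51031269 -0.05154124  0.23907158]
[221 220 219 217 216 213 211 212 212 214 215 218 220 221 221 220 220 220
 213 180 110  95  95  96  97  97  98  96  97  97  96  96  95  77  79 141
 197 226 225 169 128 154 125 193 209 222 227 227 227 227 228 228 228 228
 228 228 228 229 228 229]
```

```bash
python3 - <<'E'
from h import *
c=cam('wrist');g=c['image'].astype(int).sum(2)//3
for v,z in [(79.5,.024),(93,.024),(99.5,.082),(102.5,.082)]: print(v,inT(onz(c,300,v,z)))
# place0 band / side edge, home end edge beside held carton
print(g[130,370:400],[inT(onz(c,u,130,z)) for u,z in [(385,.082),(385,.058)]])
E
```

```text
79.5 [-63.73  92.1 ]
93 [-63.83  85.36]
99.5 [-61.12  82.67]
102.5 [-61.14  81.6 ]
[229 229 228 228 229 229 229 228 227 227 228 228 229 228 225 214 199 195
 221 225 195 217 226 226 227 226 225 226 226 226] [array([-28.66,  71.41]), array([-24.14,  69.2 ])]
```

Emit:
{"fn": "apply_moves", "kwargs": {"targets": "0 -0.001 0 0 0 0 0.6; 0 0 0.006 0 0 0 0.6; 0 0 0.006 0 0 0 0.6; 0 0 0.005 0 0 0 0.6; 0 0 0.003 0 0 0 0.6; 0 0 0 0 0 0 0.6"}}

```text
time: 38.38
tool_pos: [0.509, -0.0514, 0.2185]
tcp_rot: [0.758, 0.653, 0.0, 0.001]
contact_force: [-0.5, 0.7, -1.4]
grip_width: 0.0547
gripper_force: 45.0
```

```bash
python3 - <<'E'
from h import *
st();print(sense()['tool_pos'])
E
```

```text
G [ 0.5093 -0.0515  0.0515] tray [-55.17   4.33] yaw -0.1489 F [-0.5  0.7 -1.4] M [-0.1   0.12 -0.03] w 0.0547 44.962493777275085
[ 0.50902802 -0.05138112  0.21848126]
```

Emit:
{"fn": "apply_moves", "kwargs": {"targets": "0 0 0.001 0 0 0 0.6; 0 0 0.001 0 0 0 0.6; 0 0 0.0005 0 0 0 0.6; 0 0 0 0 0 0 0.6"}}

```text
time: 38.88
tool_pos: [0.5093, -0.0514, 0.2179]
tcp_rot: [0.758, 0.653, 0.001, 0.001]
contact_force: [-7.2, 1.4, 13.2]
grip_width: 0.0544
gripper_force: 45.0
```

Emit:
{"fn": "apply_moves", "kwargs": {"targets": "0 0 -0.001 0 0 0 0.6; 0.001 0 0 0 0 0 0.6; 0.001 0 0 0 0 0 0.6; 0.001 0 0 0 0 0 0.6; 0.001 0 0 0 0 0 0.6; 0 0 0 0 0 0 0.6"}}

```text
time: 39.62
tool_pos: [0.5101, -0.048, 0.2179]
tcp_rot: [0.758, 0.653, 0.0, 0.002]
contact_force: [-0.3, -6.4, 5.5]
grip_width: 0.0546
gripper_force: 45.0
```

```bash
python3 - <<'E'
from h import *
st();print(sense()['tool_pos'])
E
```

```text
G [ 0.5106 -0.0484  0.0509] tray [-54.27   7.6 ] yaw -0.1489 F [-0.3 -6.4  5.5] M [-1.05  0.48  0.05] w 0.0546 44.972487688064575
[ 0.51012916 -0.04801267  0.21790185]
```

Emit:
{"fn": "apply_moves", "kwargs": {"targets": "0.001 0 0 0 0 0 0.6; 0 -0.001 0 0 0 0 0.6; 0 -0.001 0 0 0 0 0.6; 0 -0.001 0 0 0 0 0.6; 0 -0.001 0 0 0 0 0.6; 0 0 0 0 0 0 0.6"}}

```text
time: 40.38
tool_pos: [0.5071, -0.0472, 0.2182]
tcp_rot: [0.758, 0.652, 0.001, 0.003]
contact_force: [4.2, -8.8, -0.3]
grip_width: 0.0547
gripper_force: 44.9
```

```bash
python3 - <<'E'
from h import *
st();print(sense()['tool_pos'])
E
```

```text
G [ 0.5081 -0.0478  0.0512] tray [-56.83   7.82] yaw -0.1502 F [ 4.2 -8.8 -0.3] M [-1.89 -0.85 -0.61] w 0.0547 44.923691153526306
[ 0.50710315 -0.04719767  0.2182225 ]
```

Emit:
{"fn": "apply_moves", "kwargs": {"targets": "0 -0.001 0 0 0 0 0.6; 0 -0.001 0 0 0 0 0.6; 0 0 0 0 0 0 0.6"}}

```text
time: 40.75
tool_pos: [0.506, -0.047, 0.2186]
tcp_rot: [0.758, 0.652, 0.002, 0.005]
contact_force: [9.7, -10.2, -4.0]
grip_width: 0.0546
gripper_force: 44.9
```

```bash
python3 - <<'E'
from h import *
st();print(sense()['tool_pos'])
E
```

```text
G [ 0.5076 -0.0476  0.0516] tray [-57.42   7.89] yaw -0.1504 F [  9.7 -10.2  -4. ] M [-2.14 -1.91 -0.79] w 0.0546 44.94256675243378
[ 0.50599724 -0.04697726  0.21859961]
```

Emit:
{"fn": "apply_moves", "kwargs": {"targets": "0 0 0 0 0 0 0.5; 0 0 0 0 0 0 0.35; 0 0 0 0 0 0 0.2; 0 0 0 0 0 0 0.1; 0 0 -0.04 0 0 0 0; 0 0 -0.05 0 0 0 0; 0 0 -0.06 0 0 0 0; 0 0 0 0 0 0 0"}}

```text
time: 41.75
tool_pos: [0.5051, -0.0455, 0.3732]
tcp_rot: [0.758, 0.653, 0.004, 0.005]
contact_force: [0.5, -0.4, -0.5]
grip_width: 0.0928
gripper_force: 0.0
```

```bash
python3 - <<'E'
from h import *
st();plan([.56,-.12,.45],down(TY),3)
E
```

```text
G [ 0.507  -0.0458  0.2062] tray [-58.2    9.59] yaw -0.1485 F [ 0.5 -0.4 -0.5] M [-0.03  0.05 -0.02] w 0.0928 0.0
max shift 0.0401 turn 0.0038926411543899475
-0.0219 0.0221 -0.0253 0.039 0.002 -0.002 0; -0.0219 0.022 -0.0254 0.039 0.002 -0.002 0; -0.0219 0.0219 -0.0255 0.039 0.002 -0.002 0
```

Emit:
{"fn": "apply_moves", "kwargs": {"targets": "-0.022 0.022 -0.0253 0.039 0 0 0; -0.022 0.022 -0.0254 0.039 0 0 0; -0.022 0.022 -0.0255 0.039 0 0 0; 0 0 0 0 0 0 0; 0 0 0 0 0 0 0"}}

```text
time: 42.38
tool_pos: [0.5589, -0.12, 0.4414]
tcp_rot: [0.758, 0.653, -0.004, -0.005]
contact_force: [-0.3, 0.4, -0.1]
grip_width: 0.0932
gripper_force: 0.0
```

```bash
python3 - <<'E'
from h import *
st();c=bands();
cv2.imwrite('pics/w6.png',cv2.resize(c['image'][10:215,205:435,::-1],None,fx=2.9,fy=2.9,interpolation=cv2.INTER_CUBIC))
E
```

```text
G [ 0.5568 -0.1196  0.2744] tray [  1.88 -56.04] yaw -0.1488 F [-0.3  0.4 -0.1] M [-0.09  0.01  0.05] w 0.0932 0.0
[ 499    0   67   38 1481] [ 0.7687 -0.0031] (0.0596, -0.159) (0.031, -1.54) [194.29  90.44]
[379  48  21  37 651] [ 0.6357 -0.0237] (0.0317, 1.419) (0.0193, -0.206) [65.78 50.45]
[354 106  50  20 887] [ 0.6216 -0.0679] (0.0185, 1.472) (0.0489, -0.149) [58.35  4.66]
[239 117  48  20 925] [ 0.5045 -0.0615] (0.0477, -0.146) (0.0189, -1.766) [-58.41  -6.28]
[316 155  19  34 533] [ 0.5605 -0.1167] (0.0189, -0.146) (0.0352, -1.714) [  5.12 -52.62]
[316 186  19  14 216] [ 0.5573 -0.1391] (0.0192, -0.145) (0.0144, -1.714) [  5.25 -75.25]
```

View pics/w6.png

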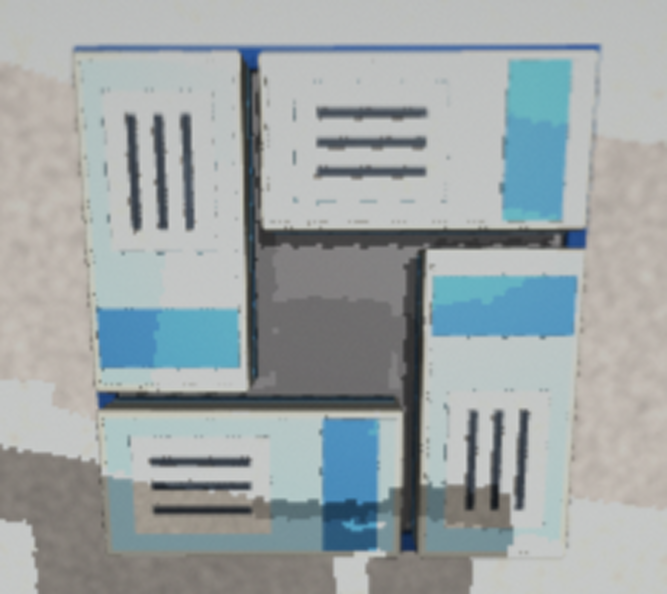

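The picture shows the finished pinwheel with all four gaps about equal (17–18 zoomed px, roughly 6 mm) and the well open. I'll check the outer edges numerically.

```bash
python3 - <<'E'
from h import *
c=cam('wrist');im=c['image'].astype(float)
rb=im[:,:,0] # red: white cartons high, blue lip/dark gaps low
def cross(line,o,up):
    t=120;k=[i for i in range(len(line)-1) if (line[i]<t<=line[i+1] if up else line[i]>=t>line[i+1])]
    return [round(float(o+i+(t-line[i])/(line[i+1]-line[i])),2) for i in k]
print('top edges');
for u in (245,260,275,310,330,350): 
    k=cross(rb[18:45,u],18,True);print(u,k,[inT(onz(c,u,v,.058)) for v in k])
for u in (248,262,276):
    print('p3-p0',u,[(v,inT(onz(c,u,v,.058))[1]) for v in cross(rb[135:165,u],135,False)+cross(rb[135:165,u],135,True)])
for u in (358,375,390):
    print('h-p1',u,[(v,inT(onz(c,u,v,.058))[1]) for v in cross(rb[80:105,u],80,False)+cross(rb[80:105,u],80,True)])
for v in (40,60,80):
    print('p3-h',v,[(u,inT(onz(c,u,v,.058))[0]) for u in cross(rb[v,280:305],280,False)+cross(rb[v,280:305],280,True)])
for v in (155,170,185):
    print('p0-p1',v,[(u,inT(onz(c,u,v,.058))[0]) for u in cross(rb[v,330:365],330,False)+cross(rb[v,330:365],330,True)])
E
```

```text
top edges
245 [27.5] [array([-70.8 ,  84.77])]
260 [27.31] [array([-56.73,  84.94])]
275 [27.23] [array([-42.67,  85.  ])]
310 [27.63] [array([-9.92, 84.63])]
330 [27.61] [array([ 8.77, 84.61])]
350 [27.56] [array([27.44, 84.59])]
p3-p0 248 [(144.9, np.float64(-24.54)), (136.42, np.float64(-15.92)), (151.14, np.float64(-30.96))]
p3-p0 262 [(145.02, np.float64(-24.63)), (136.18, np.float64(-15.64)), (151.27, np.float64(-31.06))]
p3-p0 276 [(144.91, np.float64(-24.48)), (136.16, np.float64(-15.59)), (151.27, np.float64(-31.02))]
h-p1 358 [(88.89, np.float64(30.25)), (95.11, np.float64(24.43))]
h-p1 375 [(88.89, np.float64(30.23)), (94.66, np.float64(24.84))]
h-p1 390 [(88.85, np.float64(30.24)), (85.07, np.float64(33.74)), (94.82, np.float64(24.66))]
p3-h 40 [(288.25, np.float64(-30.55)), (294.4, np.float64(-24.74))]
p3-h 60 [(288.51, np.float64(-30.75)), (294.47, np.float64(-25.03))]
p3-h 80 [(289.08, np.float64(-30.66)), (295.2, np.float64(-24.69))]
p0-p1 155 [(343.78, np.float64(24.17)), (334.59, np.float64(14.67)), (350.24, np.float64(30.84))]
p0-p1 170 [(343.63, np.float64(24.34)), (335.23, np.float64(15.55)), (349.64, np.float64(30.62))]
p0-p1 185 [(358.96, np.float64(40.9))]
```

All four cartons measure within about 0.5 mm of home, and the gripper is clear. Handing in.

```bash
python3 -c "
from cell import workorder
print(workorder.hand_in())"
```

```text
the job is handed in; nothing more can be done
None
```

The pinwheel is finished and handed in at about 42 s of the 72 s allowed: all four cartons are flat, label up and, by the last camera check, within about 0.5 mm of home, with the well open. The hand-in returned no verdict.

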